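Rehouse four insect nests in their foam-cut unit trays

ROBOT

A 7-joint arm with a two-finger parallel gripper is mounted at the origin on the work surface. World frame = base frame: x ahead of the robot, y to its left, z up, the work surface at z = 0. Lengths are in m, angles in rad, forces in N, time in s.
With the tool pointing down it reaches from about 0.4 to 0.85 m from the base axis. Payload 4.5 kg.
Tool frame: the origin (TCP) lies midway between the tips of the shut fingers; the grasp point (between the pads) lies 19 mm behind it; x points along the fingers, y is the direction in which the jaws open and shut, and the axes are right-handed (so a half turn about x gives the same grasp; the last joint's range is limited). The gripper opens to 88 mm and grips with 3 to 60 N. Pads are 18 mm wide; open, the fingers measure 123 mm over their backs; the gripper's body (75 mm by 187 mm) begins 45 mm behind the grasp point.
Start: joints at [-1.176, 0.689, -0.195, 1.565, 0.157, 0.902, -0.215], TCP at [0.221, 0.585, 0.239] pointing down, gripper open.
Joint ranges: [-3.01, 3.01], [-0.46, 2.08], [-1.47, 1.51], [0.13, 2.56], [-1, 4.14], [0.04, 2.09], [-2.66, 2.66]. Speed limits (rad/s): [2.57, 2.57, 3.14, 3.14, 3.14, 3.14, 3.14].

INTERFACE

Orientations are given as a unit quaternion [x, y, z, w].
In Python, from plant import r gives the robot as it stands.
- The arm moves only by the tool arm_command, never from a script. Its argument "plan" is a list of rows, each a list of 5 numbers: the finger opening in m, from 0 to 0.0881, then the shift along the tool's x, y, z in m, then the turn about the tool's x in rad. In form: [[grip, dx, dy, dz, roll], ...]. A call has 1 to 12 rows; each row shifts and turns the commanded pose from where the row before left it, along the tool's axes as they then stand; what a row does not reach is not made up. A row lasts 1/8 s, in which the tool goes at most 62.5 mm and 10.7 degrees, less where a joint would pass 70% of its speed; a pose out of reach is approached as far as the arm can. A call is refused whole if a number of a shift passes 0.0625 or a number of a turn 0.188, either way. A call with a gripper value outside its range is refused whole. The fingers move at their own pace and stop on an object; "force" is the grip in N (left out, the last holds). Time passes only in rows, so rows that do not move let the fingers close. It gives the time, the measured TCP pose, the force and the opening at its end, in the units of the state.
- r.get_state(): the state, without advancing time (a new reading comes with each control period).
- r.snapshot(name): name is "side" or "top"; returns (picture, depth): 420x560x3 uint8, red, green, blue; 420x560 float32, m along the optical axis (not along the pixel's ray), 0 where there is no reading.
- r.calibration(name): a dict with "fx", "fy", "cx", "cy" (pixels), "eye" and "orientation" of the camera in the world. Camera axes: x right, y down, z forward; pixel columns grow to the right and rows downward; lengths in m; the calibration is good to about 2 mm. A picture is of the moment at which its call begins. calibration takes no time and is no camera call.
- r.finish_job(): hands the job in, once; it reports no verdict.
The state is a dict: "clock": time; "q": joint angles; "qd": joint speeds; "joint_torque": joint torques, N m; "tool_pos": TCP position; "eef_rot": TCP orientation; "contact_force": force on the tool from outside, world axes, zero at the start; "moment": the same for the moment, N m; "opening": opening from 0.0 (shut) to 1.0 (fully open).
Only numpy, scipy, OpenCV 4.12 (cv2) and the standard library are available. Lean on these libraries where they do the work, as an engineer would, in place of code of your own. Each camera call takes 0.05 s, during which the arm holds its last target.

TASK

Put the four loose insect nests from the bench - the brood ball, the wasp comb, the mud tubes and the stick case - each into the unit tray in the open drawer whose foam cut-out has its shape and size, lying flat on the floor of the cut-out as it lies on the bench. They are brittle: set each one down gently, do not drop it, and let go of it. Do not press on the tray of pinned beetles, and leave the pocket lens where it lies.

Things in the scene. Friction and masses are not known exactly. Their poses are not given: they have to be found in the camera images.
- brood_ball: Dung beetle's brood ball: a hard, dark brown, earthy ball 42 mm in diameter with a small flat foot (20 mm across) on which it stands, 39.5 mm tall, about 45 g. Origin: the middle of the ball, 18.5 mm above the foot; its z axis is up at the start. Its yaw has no meaning.
- wasp_comb: Paper wasp's comb: a stiff grey-brown round disc of six-sided cells, open upwards, 57 mm in diameter and 30 mm tall; its side is upright from 9 mm to the top and tapers below to a foot 36 mm across; about 18 g. Origin: centre of its underside, z up. Its yaw has no meaning.
- mud_pipes: Mud dauber's nest: three parallel brown mud tubes side by side on a flat back, a block 80 mm long, 52 mm wide and 24.5 mm tall, about 85 g; the sides are upright from 7 mm to the top. It lies on its flat back. Origin: centre of its underside; x along the tubes (length), y across them (grip across y), z up. Either way round is the same.
- stick_case: Case moth's case: a tapering silk bag covered with dark sticks along its length, 84 mm long, 28 mm wide in the middle 62 mm and 16 mm at the ends, about 26 mm tall, about 18 g; the sides are upright from 7 to 25 mm. Origin: centre of its underside; x along the length, y across (grip across y), z up. Either way round is the same.
- tray_round_small: White card unit tray, 112 x 112 x 40 mm, fixed in the open drawer, filled to its rim with light grey foam with one cut-out in the middle, 10 mm deep, flat charcoal floor: a round one, 54 mm in diameter, for the ball. Origin: centre of the tray's underside, below the middle of the cut-out; the cut-out's floor is 30 mm, the foam's top 40 mm above it. x and y lie along its sides. z up.
- tray_round_large: White card unit tray, 112 x 112 x 40 mm, fixed in the open drawer, filled to its rim with light grey foam with one cut-out in the middle, 10 mm deep, flat charcoal floor: a round one, 70 mm in diameter, for the comb. Origin: centre of the tray's underside, below the middle of the cut-out; the cut-out's floor is 30 mm, the foam's top 40 mm above it. x and y lie along its sides. z up.
- tray_slot_wide: White card unit tray, 112 x 112 x 40 mm, fixed in the open drawer, filled to its rim with light grey foam with one cut-out in the middle, 10 mm deep, flat charcoal floor: a broad oblong, 92 x 64 mm, for the mud tubes. Origin: centre of the tray's underside, below the middle of the cut-out; the cut-out's floor is 30 mm, the foam's top 40 mm above it. x lies along the cut-out's length, y across it. z up.
- tray_slot_narrow: White card unit tray, 112 x 112 x 40 mm, fixed in the open drawer, filled to its rim with light grey foam with one cut-out in the middle, 10 mm deep, flat charcoal floor: a narrow oblong, 96 x 40 mm, for the stick case. Origin: centre of the tray's underside, below the middle of the cut-out; the cut-out's floor is 30 mm, the foam's top 40 mm above it. x lies along the cut-out's length, y across it. z up.
- beetle_tray: Unit tray of the same size, fixed in the same drawer (420 x 480 mm, walls 56 mm high; the trays stand on its 6 mm floor) among the others, with two black horned beetles on pins inside, no higher than its 40 mm rim. Not to be pressed on. Origin: centre of its underside.
- pocket_lens: Folding pocket lens lying opened on the bench among the nests, 72 x 31 mm and 16 mm tall, steel with a round black-rimmed glass. To be left where it lies. Origin: on its underside, near the middle; x along its length, towards the glass.
Not all that is in view belongs to the job. Leave any blue look-alike of the wasp_comb alone.

How it is judged:
At the end, for the whole second after the job is handed in: Each nest lies in its own cut-out: within 12 mm of the tray's middle, underside within 4 mm of the floor, level within 0.15 rad (ball: middle under 25.5 mm above the floor); tubes and case within 0.35 rad of the cut-out's length; all below 0.02 m/s and touched by no finger (z of brood_ball in the frame of tray_round_small below 0.0555 m and horizontal distance between brood_ball and tray_round_small below 0.012 m and linear speed of each of brood_ball, wasp_comb, mud_pipes, stick_case below 0.02 m/s and contact force between the fingers and brood_ball below 0.05 N and z of wasp_comb in the frame of tray_round_large below 0.034 m and angle between each of wasp_comb, mud_pipes, stick_case's own z axis and vertical below 0.15 rad and horizontal distance between wasp_comb and tray_round_large below 0.012 m and contact force between the fingers and wasp_comb below 0.05 N and z of mud_pipes in the frame of tray_slot_wide below 0.034 m and horizontal distance between mud_pipes and tray_slot_wide below 0.012 m and contact force between the fingers and mud_pipes below 0.05 N and angle between the x axis of mud_pipes and the x axis of tray_slot_wide, either way round below 0.35 rad and z of stick_case in the frame of tray_slot_narrow below 0.034 m and horizontal distance between stick_case and tray_slot_narrow below 0.012 m and contact force between the fingers and stick_case below 0.05 N and angle between the x axis of stick_case and the x axis of tray_slot_narrow, either way round below 0.35 rad).
It fails at once if a nest is dropped or thrown (moves faster than 0.75 m/s while no finger touches it) ((linear speed of brood_ball above 0.75 m/s and contact force between the fingers and brood_ball below 0.02 N) or (linear speed of wasp_comb above 0.75 m/s and contact force between the fingers and wasp_comb below 0.02 N) or (linear speed of mud_pipes above 0.75 m/s and contact force between the fingers and mud_pipes below 0.02 N) or (linear speed of stick_case above 0.75 m/s and contact force between the fingers and stick_case below 0.02 N)).
It fails at once if something presses on the tray of pinned beetles with more than 3 N (contact force between anything else and beetle_tray above 3 N).
It fails at once if the pocket lens is shoved more than 15 mm from where it lay (distance of pocket_lens from where it was at the start of the episode above 0.015 m).
It also fails if it takes over 104 s, if anything falls off the work surface, if the arm or the gripper's body presses on something with over 40 N, if the wrist force passes 120 N, or if a joint passes its speed limit or range.

## Working session

There is one attempt and no reset: what is moved stays moved. The work goes in short steps, Python scripts to look and compute and a tool call to move; the robot and the scene stay as the last step left them, time stands still between calls to the robot, and variables do not carry over. Pictures are saved under pics/ and viewed, and the job is handed in when it is done.

Besides the shell and the picture viewer there is one more tool, called after ">>>" by a JSON object that holds its "name" and its "arguments", one argument or row to a line. arm_command: Moves the arm, as the interface text tells. Its arguments: {"type":"object","properties":{"plan":{"type":"array","items":{"type":"array","items":{"type":"number"}}},"force":{"type":"number"}},"required":["plan"]}

```bash
ls; mkdir -p pics; python3 - <<'E'
from plant import r
import cv2,numpy as np
for n in ("top","side"):
    p,d=r.snapshot(n); np.savez(f"pics/{n}0.npz",p=p,d=d)
    cv2.imwrite(f"pics/{n}0.png",cv2.cvtColor(p,cv2.COLOR_RGB2BGR)); print(n,r.calibration(n))
print(r.get_state())
E
```

```text
pics
top {'fx': 456.41162519182996, 'fy': 456.41162519182996, 'cx': 275.7548505255324, 'cy': 210.56286487229445, 'eye': array([ 0.3963487 , -0.05365858,  1.34621962]), 'orientation': array([-0.70292264,  0.70448942, -0.06415489,  0.07401734])}
side {'fx': 484.642140810013, 'fy': 484.642140810013, 'cx': 276.9915263478405, 'cy': 204.79897035778794, 'eye': array([ 0.33801184, -0.81818824,  0.73329003]), 'orientation': array([ 0.88483366, -0.17939999,  0.07541751, -0.42331694])}
{'clock': 0.1, 'q': array([-1.17615255,  0.68989335, -0.19452275,  1.566215  ,  0.15735745,
        0.90248174, -0.2151213 ]), 'qd': array([-6.47360166e-05, -1.23138548e-03, -3.62519321e-06, -3.26839461e-03,
        3.55988553e-04,  1.30473819e-03,  2.04185378e-04]), 'joint_torque': array([-3.55545904e-03, -5.28491271e+01, -1.27169330e+00, -1.53836846e+01,
       -5.25816903e-02,  1.92194442e-03,  5.70066550e-05]), 'tool_pos': array([0.22052311, 0.58421866, 0.23800119]), 'eef_rot': array([ 0.12629118,  0.69568105, -0.12741942,  0.69558803]), 'contact_force': array([ 0.69060012, -0.04076056, -0.91984366]), 'moment': array([-0.01016402, -0.00482422, -0.02009906]), 'opening': 1.000665131237811}
```

View pics/top0.png

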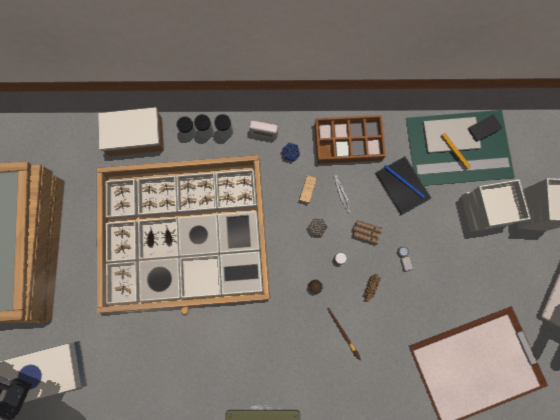

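View pics/side0.png

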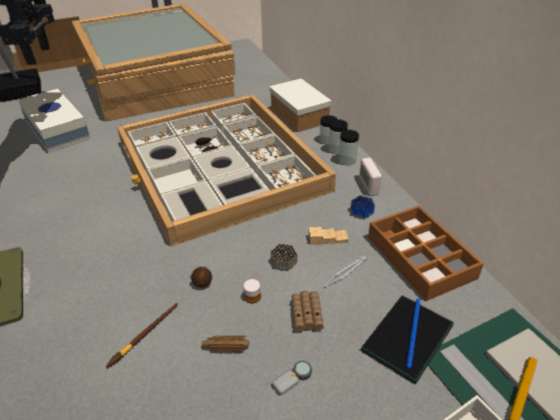

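The top view shows the cut-outs: large round (160,279), small round (199,235), wide slot (238,231) and narrow slot (241,272), with the beetle tray at (160,238). The nests are the comb (317,228), tubes (367,232), ball (315,287), case (372,288) and lens (404,258). The side view agrees. Next I'll measure them.

```bash
cat > h.py <<'E'
import numpy as np,cv2
from scipy.spatial.transform import Rotation as R
from plant import r
def load(n,i=0):
    z=np.load(f"pics/{n}{i}.npz"); return z['p'],z['d']
def snap(n,i):
    p,d=r.snapshot(n); np.savez(f"pics/{n}{i}.npz",p=p,d=d); return p,d
def plane(n,uv,z):
    c=r.calibration(n); uv=np.atleast_2d(uv).astype(float)
    v=np.c_[(uv[:,0]-c['cx'])/c['fx'],(uv[:,1]-c['cy'])/c['fy'],np.ones(len(uv))]@R.from_quat(c['orientation']).as_matrix().T
    return c['eye']+v*((z-c['eye'][2])/v[:,2])[:,None]
def cloud(n,d):
    c=r.calibration(n); u,v=np.meshgrid(np.arange(d.shape[1]),np.arange(d.shape[0]))
    P=np.stack([(u-c['cx'])/c['fx']*d,(v-c['cy'])/c['fy']*d,d],-1)
    return P@R.from_quat(c['orientation']).as_matrix().T+c['eye']
def pic(name,p,box,s):
    x0,y0,x1,y1=box; cv2.imwrite(f"pics/{name}.png",cv2.resize(cv2.cvtColor(p[y0:y1,x0:x1],cv2.COLOR_RGB2BGR),None,fx=s,fy=s,interpolation=cv2.INTER_CUBIC))
E
python3 - <<'E'
from h import *
p,d=load("top"); P=cloud("top",d)
for nm,(u,v) in dict(bench=(330,200),bench2=(290,320),foam=(215,248),foam2=(215,285),cutL=(160,279),cutS=(199,235),cutW=(238,231),cutN=(241,272),comb=(317,228),mud=(367,232),ball=(315,287),case=(372,288),lens=(404,258),beet=(160,238),wall=(180,163),jar=(340,259)).items(): print(nm,P[v,u].round(4))
pic("t_draw",p,(95,150,275,315),4.4); pic("t_nest",p,(280,130,425,330),3)
E
```

```text
bench [ 0.6949 -0.1984  0.0012]
bench2 [ 0.3429 -0.0756 -0.0027]
foam [0.5452 0.1381 0.0489]
foam2 [0.442  0.1408 0.0122]
cutL [0.4584 0.2953 0.0349]
cutS [0.5845 0.1873 0.0371]
cutW [0.5957 0.0741 0.0382]
cutN [0.4777 0.0638 0.0378]
comb [ 0.6045 -0.1552  0.0336]
mud [ 0.5938 -0.3015  0.0236]
ball [ 0.4351 -0.146   0.0399]
case [ 0.4326 -0.3092  0.0246]
lens [ 0.5189 -0.4082  0.0113]
beet [0.5786 0.3055 0.0182]
wall [0.796  0.2466 0.0573]
jar [ 0.5144 -0.2194  0.0335]
```

View pics/t_draw.png

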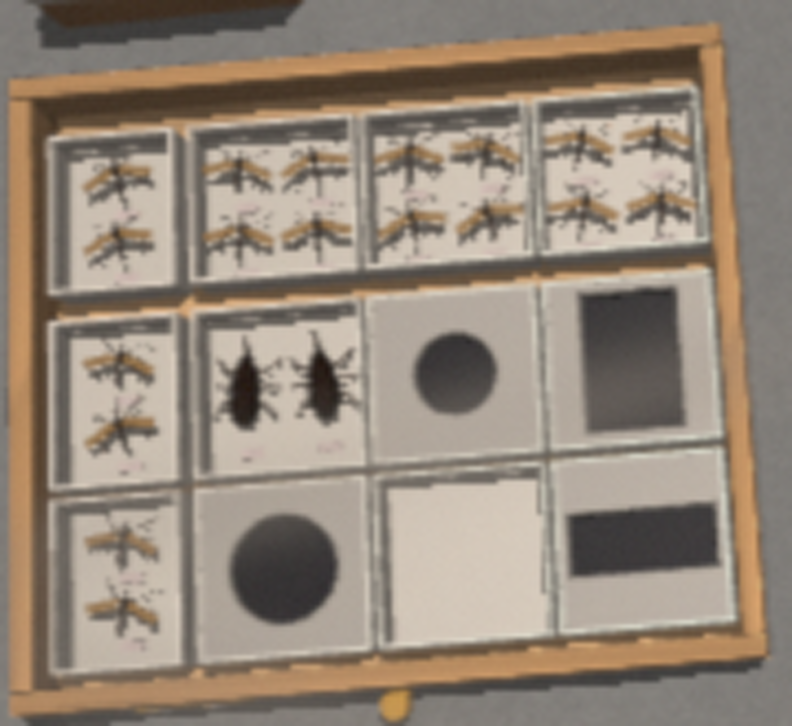

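View pics/t_nest.png

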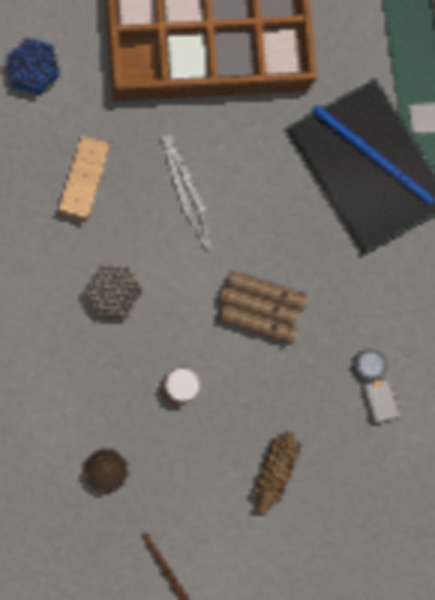

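```bash
cat > meas.py <<'E'
from h import *
def comp(mask,uv):
    n,l=cv2.connectedComponents(mask.astype(np.uint8)); k=l[uv[1],uv[0]]; assert k>0,uv; return (l==k)
def outl(m,n,z):
    c=max(cv2.findContours(cv2.resize(m.astype(np.uint8)*255,None,fx=4,fy=4,interpolation=cv2.INTER_LINEAR).__gt__(127).astype(np.uint8),cv2.RETR_EXTERNAL,cv2.CHAIN_APPROX_NONE)[0],key=cv2.contourArea)[:,0]
    return plane(n,(c+.5)/4-.5,z)[:,:2]
def rect(pts):
    q=pts-pts.mean(0)
    (c,(w,h),a)=cv2.minAreaRect((q*1000).astype(np.float32))
    if w<h: w,h,a=h,w,a+90
    return (np.array(c)/1000+pts.mean(0)).round(4),round(w,1),round(h,1),'yaw',round(np.deg2rad((a+90)%180-90),3)
if __name__=="__main__":
    for n,cuts,nest in (("top",dict(L=(160,279),S=(199,235),W=(238,231),N=(241,272)),dict(comb=(317,228,.030),mud=(367,232,.0245),ball=(315,287,.0185),case=(372,288,.025),lens=(404,258,.012),jar=(340,259,.033))),
                        ("side",dict(L=(162,153),S=(221,163),W=(240,187),N=(192,200)),dict(comb=(284,257,.015),mud=(308,310,.012),ball=(202,277,.0205),case=(226,344,.013)))):
        p,d=load(n); g=cv2.cvtColor(p,cv2.COLOR_RGB2GRAY); hsv=cv2.cvtColor(p,cv2.COLOR_RGB2HSV); P=cloud(n,d)
        for k,uv in cuts.items():
            m=comp(g<115,uv); print(n,k,rect(outl(m,n,.041)),P[m][:,2].mean().round(3))
        for k,(u,v,z) in nest.items():
            m=comp((P[...,2]>.0085)&(d>0),(u,v)); print(n,k,rect(outl(m,n,z)),'top',np.percentile(P[m][:,2],97).round(3))
E
python3 meas.py
```

```text
top L (array([0.4589, 0.2958]), 70.4, 67.9, 'yaw', np.float64(-0.765)) 0.04
top S (array([0.5855, 0.1896]), 54.6, 51.8, 'yaw', np.float64(1.568)) 0.042
top W (array([0.5954, 0.0735]), 95.1, 65.9, 'yaw', np.float64(0.086)) 0.04
top N (array([0.4768, 0.0646]), 98.2, 43.2, 'yaw', np.float64(-1.486)) 0.037
top comb (array([ 0.6096, -0.157 ]), 57.6, 52.4, 'yaw', np.float64(1.568)) top 0.034
top mud (array([ 0.5944, -0.2989]), 83.4, 54.5, 'yaw', np.float64(1.256)) top 0.028
top ball (array([ 0.4373, -0.1461]), 42.7, 42.0, 'yaw', np.float64(-0.799)) top 0.042
top case (array([ 0.4347, -0.3066]), 83.3, 29.5, 'yaw', np.float64(-0.4)) top 0.028
top lens (array([ 0.5187, -0.4108]), 71.1, 31.4, 'yaw', np.float64(0.239)) top 0.019
top jar (array([ 0.5174, -0.2182]), 33.8, 30.8, 'yaw', np.float64(1.569)) top 0.04
side L (array([0.4588, 0.2991]), 67.7, 66.3, 'yaw', np.float64(-0.421)) 0.038
side S (array([0.5859, 0.1915]), 51.0, 50.2, 'yaw', np.float64(0.167)) 0.038
side W (array([0.5951, 0.0754]), 92.8, 62.9, 'yaw', np.float64(0.072)) 0.041
side N (array([0.477, 0.066]), 94.3, 40.7, 'yaw', np.float64(-1.497)) 0.043
side comb (array([ 0.6104, -0.1554]), 72.3, 56.3, 'yaw', np.float64(1.162)) top 0.032
side mud (array([ 0.5964, -0.2983]), 94.7, 54.0, 'yaw', np.float64(1.232)) top 0.026
side ball (array([ 0.4361, -0.1481]), 57.3, 42.5, 'yaw', np.float64(1.55)) top 0.04
side case (array([ 0.434 , -0.3093]), 84.5, 32.4, 'yaw', np.float64(-0.404)) top 0.027
```

```bash
cat > go.py <<'E'
import sys
from h import *
# usage: go.py x y z jaw(rad or 'k')
def st():
    s=r.get_state(); M=R.from_quat(s['eef_rot']).as_matrix(); return s,M
s,M=st(); a=np.arctan2(M[1,1],M[0,1])
print('t',round(s['clock'],2),'tcp',s['tool_pos'].round(4),'xaxis',M[:,0].round(3),'jaw',round(a,3),'q7',s['q'][6].round(2),'open mm',round(s['opening']*88,1),'F',s['contact_force'].round(1))
if len(sys.argv)>3:
    t=np.array(list(map(float,sys.argv[1:4])))
    print('tool delta now',(M.T@(t-s['tool_pos'])).round(4))
    if len(sys.argv)>4:
        j=float(sys.argv[4])
        for k in (-1,0,1,2):
            roll=a-(j+(k-0)*np.pi)
            if abs(roll)<np.pi: 
                M2=M@R.from_rotvec([roll,0,0]).as_matrix()
                print('roll',round(roll,3),'then delta',(M2.T@(t-s['tool_pos'])).round(4))
E
python3 go.py 0.595 -0.299 0.10 -0.32
```

```text
t 0.1 tcp [0.2205 0.5842 0.238 ] xaxis [-0.    -0.002 -1.   ] jaw 1.21 q7 -0.22 open mm 88.1 F [ 0.7 -0.  -0.9]
tool delta now [ 0.1392 -0.694   0.6621]
roll 1.53 then delta [0.1392 0.6333 0.7204]
roll -1.612 then delta [ 0.1392 -0.6333 -0.7204]
```

>>> {"name": "arm_command", "arguments": {
  "plan": [
    [0.07, 0, 0, 0, 0.18],
    [0.07, 0, 0, 0, 0.18],
    [0.07, 0, 0, 0, 0.18],
    [0.07, 0, 0, 0, 0.18],
    [0.07, 0, 0, 0, 0.18],
    [0.07, 0, 0, 0, 0.18],
    [0.07, 0, 0, 0, 0.18],
    [0.07, 0, 0, 0, 0.18],
    [0.07, 0, 0, 0, 0.09],
    [0.07, 0, 0.03, 0.034, 0],
    [0.07, 0, 0.03, 0.034, 0],
    [0.07, 0, 0.03, 0.034, 0]
  ],
  "force": 10
}}

```text
clock: 1.6
tool_pos: [0.2742, 0.4582, 0.2384]
eef_rot: [-0.573, -0.414, 0.573, -0.414]
contact_force: [0.9, -0.4, -0.9]
opening: 0.792
```

```bash
python3 go.py 0.595 -0.299 0.10 -0.32
```

```text
t 1.6 tcp [0.2742 0.4582 0.2384] xaxis [-0.    -0.001 -1.   ] jaw -0.32 q7 -1.24 open mm 69.7 F [ 0.9 -0.4 -0.9]
tool delta now [0.1389 0.5424 0.618 ]
roll 0.0 then delta [0.1389 0.5426 0.6177]
roll -3.141 then delta [ 0.1389 -0.5426 -0.6177]
```

>>> {"name": "arm_command", "arguments": {
  "plan": [
    [0.07, 0, 0.032, 0.0364, 0],
    [0.07, 0, 0.032, 0.0364, 0],
    [0.07, 0, 0.032, 0.0364, 0],
    [0.07, 0, 0.032, 0.0364, 0],
    [0.07, 0, 0.032, 0.0364, 0],
    [0.07, 0, 0.032, 0.0364, 0],
    [0.07, 0, 0.032, 0.0364, 0],
    [0.07, 0, 0.032, 0.0364, 0],
    [0.07, 0, 0.032, 0.0364, 0],
    [0.07, 0, 0.032, 0.0364, 0],
    [0.07, 0, 0.032, 0.0364, 0],
    [0.07, 0, 0.032, 0.0364, 0]
  ]
}}

```text
clock: 3.1
tool_pos: [0.5014, -0.0771, 0.2385]
eef_rot: [-0.573, -0.414, 0.573, -0.414]
contact_force: [1.7, 0.7, -0.8]
opening: 0.798
```

>>> {"name": "arm_command", "arguments": {
  "plan": [
    [0.07, 0.023, 0.032, 0.0364, 0],
    [0.07, 0.023, 0.032, 0.0364, 0],
    [0.07, 0.023, 0.032, 0.0364, 0],
    [0.07, 0.023, 0.032, 0.0364, 0],
    [0.07, 0.023, 0.03, 0.035, 0],
    [0.07, 0.024, 0, 0, 0],
    [0.07, 0, 0, 0, 0]
  ]
}}

```text
clock: 3.98
tool_pos: [0.5924, -0.2961, 0.0972]
eef_rot: [-0.573, -0.416, 0.574, -0.412]
contact_force: [0.0, -0.2, -0.3]
opening: 0.791
```

```bash
python3 go.py 0.595 -0.299 0.013 -0.32
python3 - <<'E'
from h import *
p,d=snap("side",1); pic("s1",p,(180,180,400,400),2.7)
E
```

```text
t 3.98 tcp [ 0.5924 -0.2961  0.0972] xaxis [-0.005  0.003 -1.   ] jaw -0.32 q7 0.15 open mm 69.6 F [ 0.  -0.2 -0.3]
tool delta now [0.0842 0.0038 0.002 ]
roll 3.141 then delta [ 0.0842 -0.0038 -0.002 ]
roll -0.0 then delta [0.0842 0.0038 0.002 ]
```

View pics/s1.png

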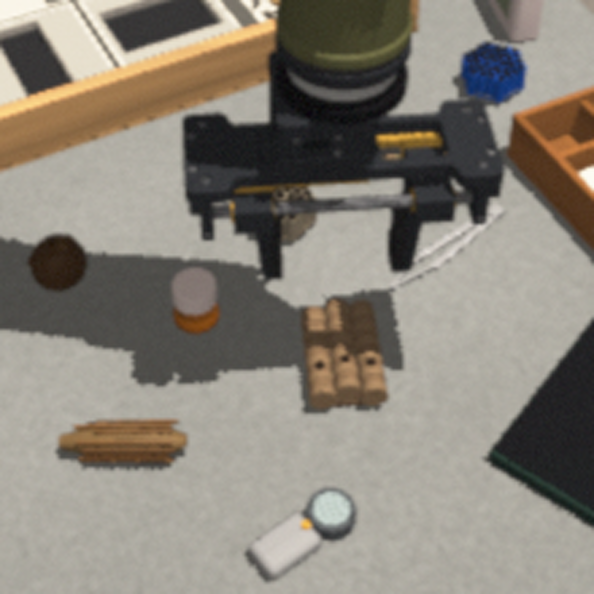

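The open jaws hang above the mud tubes at about (345,355), lined up across them. I'll descend.

>>> {"name": "arm_command", "arguments": {
  "plan": [
    [0.07, 0.02, 0.002, 0.001, 0],
    [0.07, 0.02, 0.002, 0.001, 0],
    [0.07, 0.02, 0, 0, 0],
    [0.07, 0.015, 0, 0, 0],
    [0.07, 0.007, 0, 0, 0],
    [0.07, 0, 0, 0, 0],
    [0.07, 0, 0, 0, 0]
  ]
}}

```text
clock: 4.9
tool_pos: [0.5979, -0.3003, 0.0183]
eef_rot: [0.573, 0.414, -0.573, 0.414]
contact_force: [-0.5, -0.4, 0.5]
opening: 0.794
```

```bash
python3 go.py 0.595 -0.299 0.013 -0.32
```

```text
t 4.9 tcp [ 0.5979 -0.3003  0.0183] xaxis [ 0.001 -0.001 -1.   ] jaw -0.32 q7 0.16 open mm 69.9 F [-0.5 -0.4  0.5]
tool delta now [ 0.0053 -0.0032 -0.0004]
roll 3.142 then delta [0.0053 0.0032 0.0004]
roll -0.0 then delta [ 0.0053 -0.0032 -0.0004]
```

>>> {"name": "arm_command", "arguments": {
  "plan": [
    [0.07, 0.005, -0.002, 0, 0],
    [0.07, 0, 0, 0, 0],
    [0.04, 0, 0, 0, 0],
    [0.04, 0, 0, 0, 0],
    [0.04, 0, 0, 0, 0],
    [0.04, 0, 0, 0, 0],
    [0.04, 0, 0, 0, 0],
    [0.04, 0, 0, 0, 0]
  ],
  "force": 15
}}

```text
clock: 5.9
tool_pos: [0.5958, -0.2995, 0.0128]
eef_rot: [0.573, 0.414, -0.573, 0.414]
contact_force: [0.6, -0.9, 1.8]
opening: 0.591
```

```bash
python3 go.py 0.595 -0.299 0.013 -0.32
```

```text
t 5.9 tcp [ 0.5958 -0.2995  0.0128] xaxis [ 0.001 -0.    -1.   ] jaw -0.32 q7 0.16 open mm 52.0 F [ 0.6 -0.9  1.8]
tool delta now [-0.0002 -0.0009 -0.0002]
roll 0.0 then delta [-0.0002 -0.0009 -0.0002]
roll -3.142 then delta [-0.0002  0.0009  0.0002]
```

>>> {"name": "arm_command", "arguments": {
  "plan": [
    [0.04, -0.005, 0, 0, 0],
    [0.04, -0.015, 0, 0, 0],
    [0.04, -0.025, 0, 0, 0],
    [0.04, -0.03, 0, 0, 0.13],
    [0.04, -0.03, 0, 0, 0.13],
    [0.04, 0, 0, 0, 0.13],
    [0.04, 0, 0, 0, 0.13],
    [0.04, 0, 0, 0, 0.13],
    [0.04, 0, 0, 0, 0.13],
    [0.04, 0, 0, 0, 0.13],
    [0.04, 0, 0, 0, 0.13],
    [0.04, 0, 0, 0, 0.13]
  ]
}}

```text
clock: 7.4
tool_pos: [0.5957, -0.2991, 0.1187]
eef_rot: [0.707, 0.027, -0.706, 0.027]
contact_force: [0.6, 0.2, 0.3]
opening: 0.587
```

```bash
python3 go.py 0.5953 0.0745 0.115 -1.49
```

```text
t 7.4 tcp [ 0.5957 -0.2991  0.1187] xaxis [ 0.001  0.001 -1.   ] jaw -1.494 q7 -0.7 open mm 51.7 F [0.6 0.2 0.3]
tool delta now [ 0.0039 -0.3725 -0.0283]
roll 3.138 then delta [0.0039 0.3724 0.0298]
roll -0.004 then delta [ 0.0039 -0.3724 -0.0298]
```

>>> {"name": "arm_command", "arguments": {
  "plan": [
    [0.04, 0, -0.02, -0.0015, 0],
    [0.04, 0, -0.035, -0.0025, 0],
    [0.04, 0, -0.04, -0.003, 0],
    [0.04, 0, -0.045, -0.0035, 0],
    [0.04, 0, -0.045, -0.0035, 0],
    [0.04, 0, -0.045, -0.0035, 0],
    [0.04, 0, -0.045, -0.0035, 0],
    [0.04, 0, -0.04, -0.0035, 0],
    [0.04, 0, -0.035, -0.003, 0],
    [0.04, 0, -0.0224, -0.002, 0],
    [0.04, 0, 0, 0, 0],
    [0.04, 0, 0, 0, 0]
  ]
}}

```text
clock: 8.9
tool_pos: [0.5946, 0.0733, 0.1181]
eef_rot: [0.707, 0.028, -0.706, 0.029]
contact_force: [-0.2, -0.3, -0.6]
opening: 0.592
```

```bash
python3 go.py 0.5953 0.0745 0.050 -1.49
python3 - <<'E'
from h import *
p,d=snap("side",2); pic("s2",p,(110,60,370,250),3)
p,d=snap("top",2); pic("t2",p,(95,120,395,315),2.6)
E
```

```text
t 8.9 tcp [0.5946 0.0733 0.1181] xaxis [ 0.    -0.001 -1.   ] jaw -1.49 q7 -1.14 open mm 52.1 F [-0.2 -0.3 -0.6]
tool delta now [ 0.0681 -0.0012 -0.0008]
roll 0.0 then delta [ 0.0681 -0.0012 -0.0008]
roll -3.141 then delta [0.0681 0.0012 0.0008]
```

View pics/s2.png

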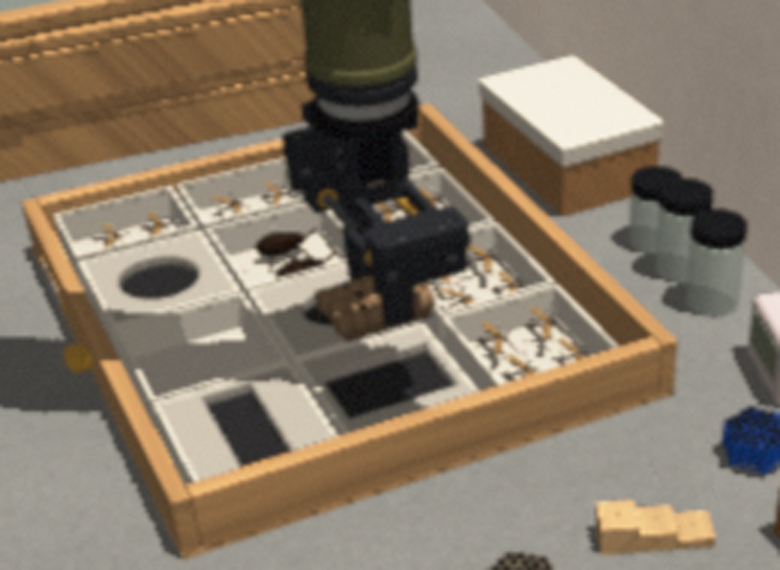

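The tubes hang level in the jaws at (375,305) above the wide slot. I'll lower them.

>>> {"name": "arm_command", "arguments": {
  "plan": [
    [0.04, 0.018, -0.001, -0.001, 0],
    [0.04, 0.02, 0, 0, 0],
    [0.04, 0.015, 0, 0, 0],
    [0.04, 0.008, 0, 0, 0],
    [0.04, 0.004, 0, 0, 0],
    [0.04, 0.002, 0, 0, 0],
    [0.04, 0, 0, 0, 0]
  ]
}}

```text
clock: 9.88
tool_pos: [0.5961, 0.0752, 0.051]
eef_rot: [0.707, 0.029, -0.706, 0.029]
contact_force: [0.1, -0.2, -0.2]
opening: 0.591
```

```bash
python3 go.py 0.5953 0.0745 0.049 -1.49
```

```text
t 9.88 tcp [0.5961 0.0752 0.051 ] xaxis [ 0.001  0.    -1.   ] jaw -1.49 q7 -1.1 open mm 52.0 F [ 0.1 -0.2 -0.2]
tool delta now [0.002  0.0007 0.0008]
roll 0.0 then delta [0.002  0.0007 0.0008]
roll -3.142 then delta [ 0.002  -0.0007 -0.0008]
```

>>> {"name": "arm_command", "arguments": {
  "plan": [
    [0.04, 0.001, 0, 0, 0],
    [0.04, 0.001, 0, 0, 0],
    [0.04, 0, 0, 0, 0],
    [0.053, 0, 0, 0, 0],
    [0.056, 0, 0, 0, 0],
    [0.062, 0, 0, 0, 0],
    [0.062, 0, 0, 0, 0],
    [0.062, -0.01, 0, 0, 0],
    [0.062, -0.03, 0, 0, 0],
    [0.062, -0.04, 0, 0, 0],
    [0.062, -0.02, 0, 0, 0]
  ]
}}

```text
clock: 11.25
tool_pos: [0.5968, 0.075, 0.1515]
eef_rot: [0.708, 0.028, -0.705, 0.028]
contact_force: [0.6, -0.0, 0.3]
opening: 0.703
```

```bash
python3 go.py 0.4345 -0.308 0.10 1.17
python3 - <<'E'
from h import *
p,d=snap("side",3); pic("s3",p,(110,60,370,250),3)
E
```

```text
t 11.25 tcp [0.5968 0.075  0.1515] xaxis [ 0.003  0.    -1.   ] jaw -1.49 q7 -1.17 open mm 61.8 F [ 0.6 -0.   0.3]
tool delta now [0.0509 0.3687 0.1928]
roll 0.481 then delta [5.09e-02 4.16e-01 2.00e-04]
roll -2.66 then delta [ 5.09e-02 -4.16e-01 -2.00e-04]
```

View pics/s3.png

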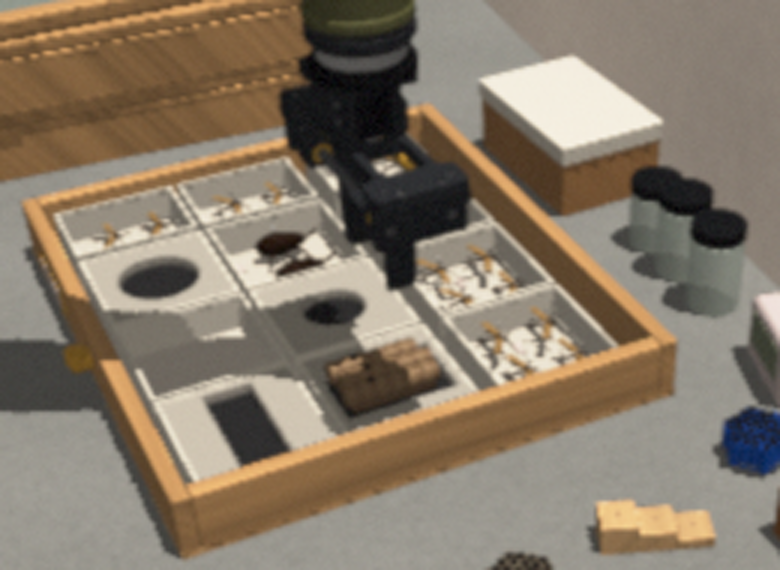

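Mud tubes sit in the wide slot at (388,378). Next is the stick case.

>>> {"name": "arm_command", "arguments": {
  "plan": [
    [0.048, 0, 0, 0, 0.16],
    [0.048, 0, 0, 0, 0.16],
    [0.048, 0, 0, 0, 0.16],
    [0.048, 0, 0.03, 0, 0],
    [0.048, 0, 0.05, 0, 0],
    [0.048, 0, 0.055, 0, 0],
    [0.048, 0, 0.055, 0, 0],
    [0.048, 0, 0.055, 0, 0],
    [0.048, 0, 0.055, 0, 0],
    [0.048, 0.02, 0.055, 0, 0],
    [0.048, 0.03, 0.04, 0, 0],
    [0.048, 0, 0.02, 0, 0]
  ]
}}

```text
clock: 12.8
tool_pos: [0.4318, -0.3091, 0.0971]
eef_rot: [-0.692, 0.141, 0.694, 0.142]
contact_force: [-0.7, 0.5, 0.5]
opening: 0.542
```

>>> {"name": "arm_command", "arguments": {
  "plan": [
    [0.048, 0, 0, 0, 0],
    [0.048, 0, 0, 0, 0]
  ]
}}

```text
clock: 13.05
tool_pos: [0.4353, -0.3058, 0.0988]
eef_rot: [0.693, -0.139, -0.693, -0.14]
contact_force: [0.1, 0.8, -0.8]
opening: 0.545
```

```bash
python3 go.py 0.4345 -0.308 0.013 1.17
```

```text
t 13.05 tcp [ 0.4353 -0.3058  0.0988] xaxis [ 0.001  0.001 -1.   ] jaw -1.969 q7 -0.77 open mm 48.0 F [ 0.1  0.8 -0.8]
tool delta now [ 0.0858  0.0024 -0.0001]
roll 0.003 then delta [ 0.0858  0.0024 -0.0001]
roll -3.139 then delta [ 0.0858 -0.0024  0.0001]
```

>>> {"name": "arm_command", "arguments": {
  "plan": [
    [0.048, 0.025, 0.001, 0, 0],
    [0.048, 0.025, 0.001, 0, 0],
    [0.048, 0.02, 0, 0, 0],
    [0.048, 0.01, 0, 0, 0],
    [0.048, 0.005, 0, 0, 0],
    [0.048, 0, 0, 0, 0],
    [0.048, 0, 0, 0, 0]
  ]
}}

```text
clock: 13.92
tool_pos: [0.4341, -0.3092, 0.0143]
eef_rot: [0.693, -0.14, -0.693, -0.14]
contact_force: [-0.8, -0.8, -0.1]
opening: 0.548
```

```bash
python3 go.py 0.4345 -0.308 0.013 1.17
python3 - <<'E'
from h import *
p,d=snap("side",4); pic("s4",p,(150,200,350,400),3)
E
```

```text
t 13.93 tcp [ 0.4341 -0.3092  0.0143] xaxis [ 0.001 -0.001 -1.   ] jaw -1.97 q7 -0.68 open mm 48.2 F [-0.8 -0.8 -0.1]
tool delta now [ 0.0013 -0.0012  0.0001]
roll 0.002 then delta [ 0.0013 -0.0012  0.0001]
roll -3.14 then delta [ 0.0013  0.0012 -0.0001]
```

View pics/s4.png

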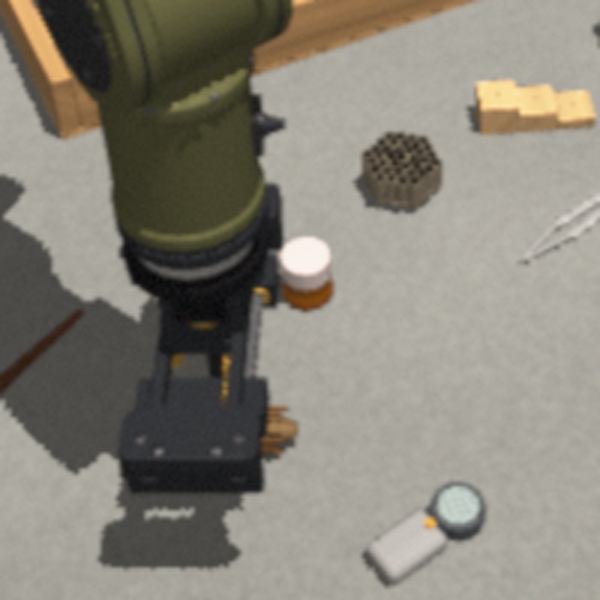

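The case sticks out from beneath the gripper at (280,430), between the jaws. Closing.

>>> {"name": "arm_command", "arguments": {
  "plan": [
    [0.048, 0.001, 0, 0, 0],
    [0.018, 0, 0, 0, 0],
    [0.018, 0, 0, 0, 0],
    [0.018, 0, 0, 0, 0],
    [0.018, 0, 0, 0, 0],
    [0.018, 0, 0, 0, 0],
    [0.018, 0, 0, 0, 0]
  ],
  "force": 8
}}

```text
clock: 14.85
tool_pos: [0.4337, -0.309, 0.0127]
eef_rot: [0.693, -0.14, -0.693, -0.14]
contact_force: [-0.0, 0.6, 0.9]
opening: 0.314
```

```bash
python3 go.py 0.4345 -0.308 0.013 1.17
```

```text
t 14.85 tcp [ 0.4337 -0.309   0.0127] xaxis [ 0. -0. -1.] jaw -1.97 q7 -0.68 open mm 27.6 F [-0.   0.6  0.9]
tool delta now [-0.0003 -0.0013 -0.0003]
roll 0.002 then delta [-0.0003 -0.0013 -0.0003]
roll -3.14 then delta [-0.0003  0.0013  0.0003]
```

>>> {"name": "arm_command", "arguments": {
  "plan": [
    [0.018, -0.005, 0, 0, 0],
    [0.018, -0.02, 0, 0, 0],
    [0.018, -0.03, 0, 0, -0.17],
    [0.018, -0.03, 0, 0, -0.17],
    [0.018, -0.02, 0, 0, -0.17],
    [0.018, 0, 0, 0, -0.17],
    [0.018, 0, 0, 0, -0.17],
    [0.018, 0, 0, 0, -0.17],
    [0.018, 0, 0, 0, -0.17],
    [0.018, 0, 0, 0, -0.17],
    [0.018, 0, 0, 0, -0.17],
    [0.018, 0, 0, 0, -0.17]
  ]
}}

```text
clock: 16.35
tool_pos: [0.4335, -0.309, 0.1179]
eef_rot: [-0.561, -0.43, 0.562, -0.43]
contact_force: [-1.0, -0.4, -1.4]
opening: 0.322
```

>>> {"name": "arm_command", "arguments": {
  "plan": [
    [0.018, 0, 0, 0, -0.17],
    [0.018, 0, 0, 0, -0.18],
    [0.018, 0, 0, 0, 0]
  ]
}}

```text
clock: 16.73
tool_pos: [0.4334, -0.3091, 0.1179]
eef_rot: [0.48, 0.519, -0.48, 0.519]
contact_force: [0.6, 0.6, 0.2]
opening: 0.314
```

```bash
python3 go.py 0.477 0.065 0.115 0.08
```

```text
t 16.73 tcp [ 0.4334 -0.3091  0.1179] xaxis [-0.  0. -1.] jaw 0.078 q7 0.49 open mm 27.7 F [0.6 0.6 0.2]
tool delta now [ 0.0029  0.0725 -0.3696]
roll 3.139 then delta [ 0.0029 -0.0733  0.3694]
roll -0.002 then delta [ 0.0029  0.0733 -0.3694]
```

>>> {"name": "arm_command", "arguments": {
  "plan": [
    [0.018, 0, 0.004, -0.02, 0],
    [0.018, 0, 0.007, -0.035, 0],
    [0.018, 0, 0.008, -0.042, 0],
    [0.018, 0, 0.009, -0.045, 0],
    [0.018, 0, 0.009, -0.045, 0],
    [0.018, 0, 0.009, -0.045, 0],
    [0.018, 0, 0.009, -0.045, 0],
    [0.018, 0, 0.008, -0.04, 0],
    [0.018, 0, 0.006, -0.033, 0],
    [0.018, 0, 0.0035, -0.0195, 0],
    [0.018, 0, 0, 0, 0],
    [0.018, 0, 0, 0, 0]
  ]
}}

```text
clock: 18.23
tool_pos: [0.4763, 0.0638, 0.1178]
eef_rot: [0.48, 0.519, -0.481, 0.519]
contact_force: [-1.0, 0.4, 0.1]
opening: 0.315
```

```bash
python3 go.py 0.477 0.065 0.049 0.08
python3 - <<'E'
from h import *
p,d=snap("side",5); pic("s5",p,(110,60,370,250),3)
E
```

```text
t 18.23 tcp [0.4763 0.0638 0.1178] xaxis [-0.    -0.001 -1.   ] jaw 0.077 q7 -0.05 open mm 27.8 F [-1.   0.4  0.1]
tool delta now [ 0.0688  0.0009 -0.0012]
roll 3.139 then delta [ 0.0688 -0.0009  0.0012]
roll -0.003 then delta [ 0.0688  0.0009 -0.0012]
```

View pics/s5.png

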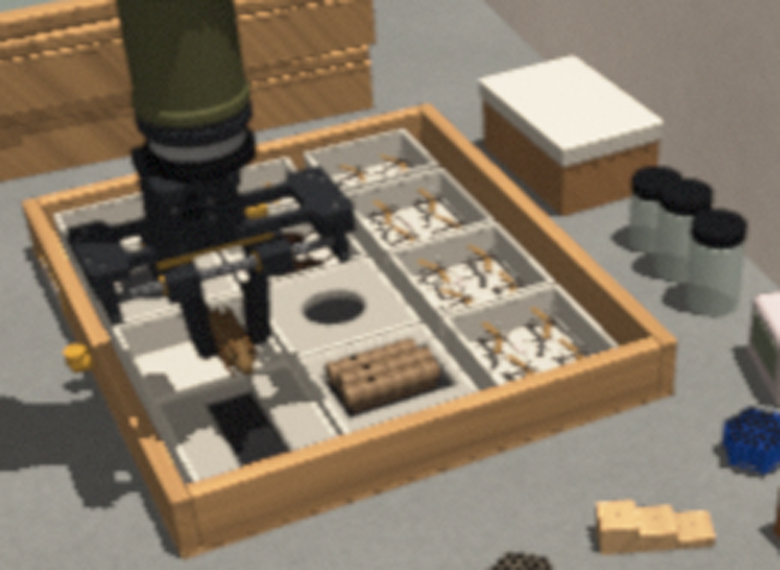

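The case hangs at (235,345) along the narrow slot's direction. I'll lower it.

>>> {"name": "arm_command", "arguments": {
  "plan": [
    [0.018, 0.018, 0.001, -0.001, 0],
    [0.018, 0.02, 0, 0, 0],
    [0.018, 0.015, 0, 0, 0],
    [0.018, 0.008, 0, 0, 0],
    [0.018, 0.004, 0, 0, 0],
    [0.018, 0.002, 0, 0, 0],
    [0.018, 0, 0, 0, 0]
  ]
}}

```text
clock: 19.15
tool_pos: [0.4776, 0.0661, 0.051]
eef_rot: [0.48, 0.519, -0.48, 0.52]
contact_force: [-0.0, 0.3, 0.2]
opening: 0.314
```

```bash
python3 go.py 0.477 0.065 0.049 0.08
python3 - <<'E'
from h import *
p,d=snap("side",6); pic("s6",p,(140,130,270,240),5)
E
```

```text
t 19.15 tcp [0.4776 0.0661 0.051 ] xaxis [ 0.001  0.    -1.   ] jaw 0.08 q7 -0.05 open mm 27.7 F [-0.   0.3  0.2]
tool delta now [ 0.002  -0.0007  0.0011]
roll 3.141 then delta [ 0.002   0.0007 -0.0011]
roll -0.0 then delta [ 0.002  -0.0007  0.0011]
```

View pics/s6.png

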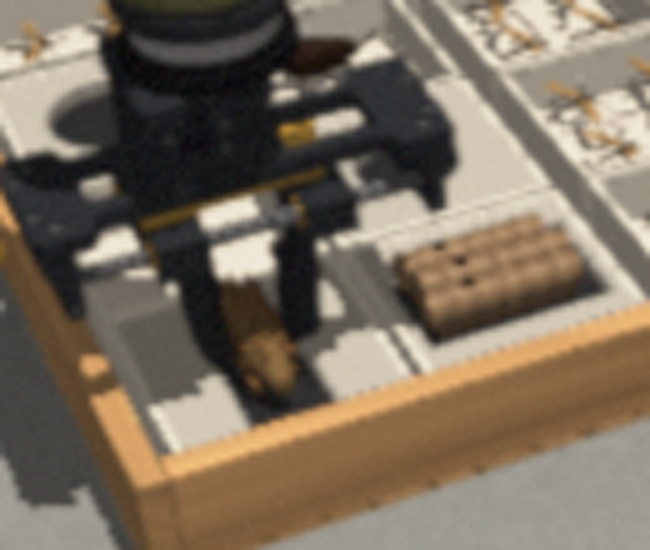

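The case's near end (270,365) is inside the slot with a gap in front of it. I'll set it down and release.

>>> {"name": "arm_command", "arguments": {
  "plan": [
    [0.018, 0.001, 0, 0.001, 0],
    [0.018, 0.001, 0, 0, 0],
    [0.018, 0, 0, 0, 0],
    [0.029, 0, 0, 0, 0],
    [0.032, 0, 0, 0, 0],
    [0.04, 0, 0, 0, 0],
    [0.04, 0, 0, 0, 0],
    [0.04, -0.01, 0, 0, 0],
    [0.04, -0.03, 0, 0, 0],
    [0.04, -0.04, 0, 0, 0],
    [0.04, -0.01, 0, 0, 0],
    [0.07, 0, 0, 0, 0]
  ]
}}

```text
clock: 20.7
tool_pos: [0.4777, 0.0653, 0.1392]
eef_rot: [0.48, 0.519, -0.479, 0.52]
contact_force: [0.2, 0.2, 1.0]
opening: 0.547
```

```bash
python3 go.py 0.610 -0.1565 0.10 0.08
python3 - <<'E'
from h import *
p,d=snap("side",7); pic("s7",p,(140,130,270,240),5)
E
```

```text
t 20.7 tcp [0.4777 0.0653 0.1392] xaxis [ 0.001  0.    -1.   ] jaw 0.08 q7 -0.05 open mm 48.1 F [0.2 0.2 1. ]
tool delta now [0.0393 0.1141 0.2317]
roll 0.0 then delta [0.0393 0.1141 0.2317]
roll -3.142 then delta [ 0.0393 -0.1141 -0.2317]
```

View pics/s7.png

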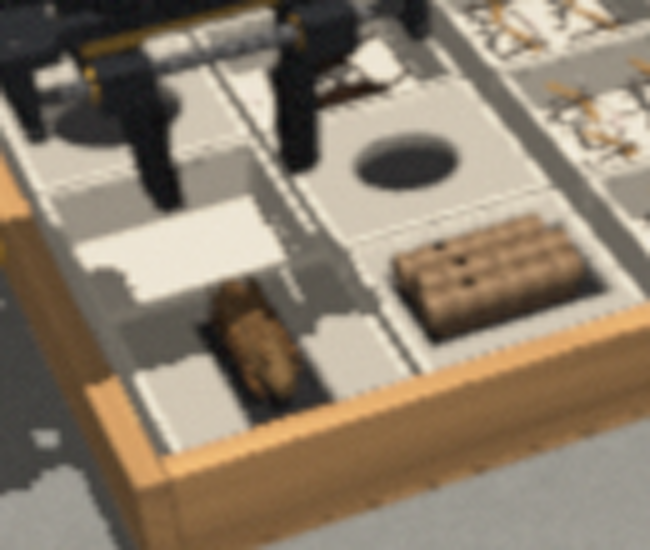

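The case is in the narrow slot at (255,340), lying flat. For the comb I'll turn the jaws across y, so that the fingers stay away from the beetle tray.

>>> {"name": "arm_command", "arguments": {
  "plan": [
    [0.074, 0, 0, 0, 0.174],
    [0.074, 0, 0, 0, 0.174],
    [0.074, 0, 0, 0, 0.174],
    [0.074, 0, 0, 0, 0.174],
    [0.074, 0, 0, 0, 0.174],
    [0.074, 0, 0, 0, 0.174],
    [0.074, 0, 0, 0, 0.174],
    [0.074, 0, 0, 0, 0.174],
    [0.074, 0, 0, 0, 0.174],
    [0.074, 0, 0, 0, 0]
  ]
}}

```text
clock: 22.0
tool_pos: [0.4766, 0.065, 0.1375]
eef_rot: [-0.706, -0.03, 0.707, -0.031]
contact_force: [0.7, -0.1, -0.5]
opening: 0.838
```

```bash
python3 go.py 0.610 -0.1565 0.10
```

```text
t 22.0 tcp [0.4766 0.065  0.1375] xaxis [-0.003 -0.002 -1.   ] jaw -1.484 q7 -0.99 open mm 73.7 F [ 0.7 -0.1 -0.5]
tool delta now [ 0.0375  0.2322 -0.1138]
```

>>> {"name": "arm_command", "arguments": {
  "plan": [
    [0.074, 0, 0.025, -0.012, 0],
    [0.074, 0, 0.04, -0.02, 0],
    [0.074, 0, 0.045, -0.022, 0],
    [0.074, 0, 0.045, -0.022, 0],
    [0.074, 0.01, 0.045, -0.022, 0],
    [0.074, 0.02, 0.0322, -0.0158, 0],
    [0.074, 0.0075, 0, 0, 0],
    [0.074, 0, 0, 0, 0],
    [0.074, 0, 0, 0, 0]
  ]
}}

```text
clock: 23.12
tool_pos: [0.6102, -0.1548, 0.1013]
eef_rot: [-0.706, -0.031, 0.707, -0.03]
contact_force: [-0.1, 0.5, 0.1]
opening: 0.839
```

```bash
python3 go.py 0.610 -0.1565 0.013
python3 - <<'E'
from h import *
p,d=snap("side",8); pic("s8",p,(180,150,380,350),3)
E
```

```text
t 23.12 tcp [ 0.6102 -0.1548  0.1013] xaxis [-0.001  0.001 -1.   ] jaw -1.484 q7 -0.78 open mm 73.9 F [-0.1  0.5  0.1]
tool delta now [0.0883 0.0018 0.0003]
```

View pics/s8.png

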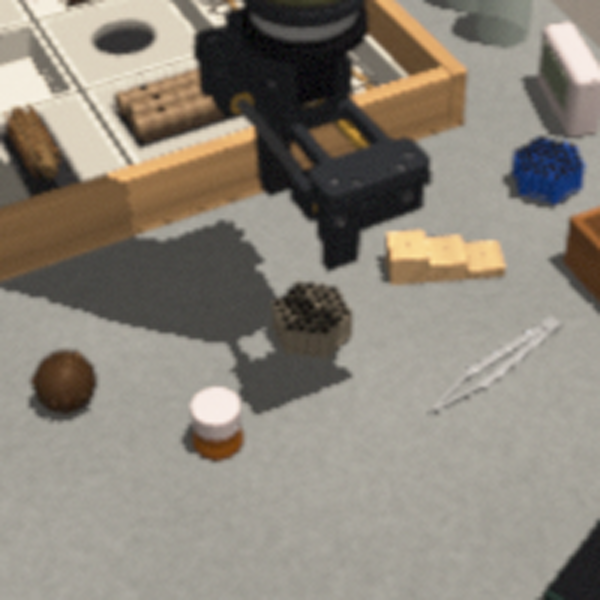

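The jaws are above the comb at (312,320), and the ruler block at (445,255) is clear. Descending and closing gently.

>>> {"name": "arm_command", "arguments": {
  "plan": [
    [0.074, 0.025, 0.001, 0, 0],
    [0.074, 0.025, 0, 0, 0],
    [0.074, 0.02, 0, 0, 0],
    [0.074, 0.012, 0, 0, 0],
    [0.074, 0.0045, 0, 0, 0],
    [0.074, 0, 0, 0, 0],
    [0.074, 0, 0, 0, 0],
    [0.05, 0, 0, 0, 0],
    [0.05, 0, 0, 0, 0],
    [0.05, 0, 0, 0, 0],
    [0.05, 0, 0, 0, 0],
    [0.05, 0, 0, 0, 0]
  ],
  "force": 8
}}

```text
clock: 24.68
tool_pos: [0.6108, -0.1576, 0.015]
eef_rot: [0.707, 0.03, -0.706, 0.03]
contact_force: [-0.4, 0.9, 4.1]
opening: 0.64
```

```bash
python3 go.py 0.610 -0.1565 0.013
```

```text
t 24.68 tcp [ 0.6108 -0.1576  0.015 ] xaxis [ 0.001 -0.    -1.   ] jaw -1.486 q7 -0.73 open mm 56.3 F [-0.4  0.9  4.1]
tool delta now [ 0.002  -0.0011  0.0007]
```

>>> {"name": "arm_command", "arguments": {
  "plan": [
    [0.05, 0, 0, 0, 0],
    [0.05, 0, 0, 0, 0]
  ]
}}

```text
clock: 24.92
tool_pos: [0.6108, -0.1576, 0.015]
eef_rot: [0.707, 0.03, -0.706, 0.03]
contact_force: [-1.4, -0.1, 5.9]
opening: 0.638
```

```bash
python3 go.py 0.610 -0.1565 0.013
python3 - <<'E'
from h import *
p,d=snap("side",9); pic("s9",p,(230,200,350,310),5)
E
```

```text
t 24.93 tcp [ 0.6108 -0.1576  0.015 ] xaxis [ 0.001 -0.    -1.   ] jaw -1.486 q7 -0.73 open mm 56.2 F [-1.4 -0.1  5.9]
tool delta now [ 0.002  -0.0011  0.0007]
```

View pics/s9.png

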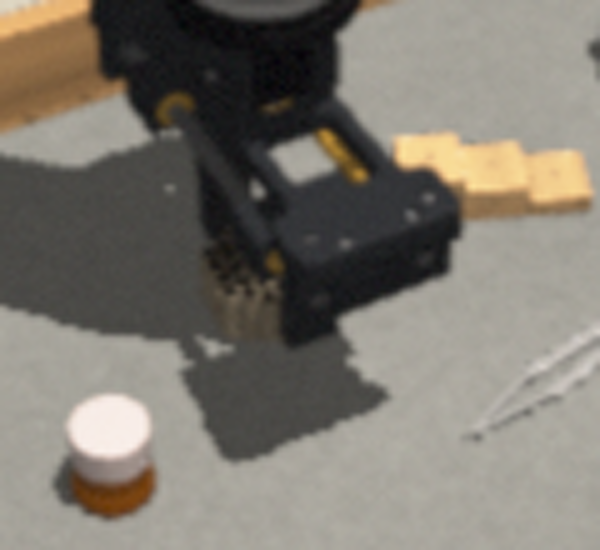

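The comb is gripped with the TCP 15 mm above its underside; the fingers closed as the arm was still settling. I'll lift it and carry it, and set it down at TCP z of about 0.051.

>>> {"name": "arm_command", "arguments": {
  "plan": [
    [0.05, -0.004, 0, 0, 0],
    [0.05, -0.01, 0, 0, 0],
    [0.05, -0.02, 0, 0, 0],
    [0.05, -0.03, 0, 0, 0],
    [0.05, -0.03, 0, 0, 0],
    [0.05, -0.015, 0, 0, 0],
    [0.05, 0, 0, 0, 0],
    [0.05, 0, 0, 0, 0]
  ]
}}

```text
clock: 25.98
tool_pos: [0.61, -0.157, 0.1228]
eef_rot: [-0.706, -0.03, 0.707, -0.03]
contact_force: [0.5, -0.2, -0.4]
opening: 0.639
```

```bash
python3 go.py 0.459 0.297 0.12
python3 - <<'E'
from h import *
p,d=snap("side",10); pic("s10",p,(210,150,350,310),3.7)
E
```

```text
t 25.98 tcp [ 0.61   -0.157   0.1228] xaxis [-0.002  0.001 -1.   ] jaw -1.486 q7 -0.8 open mm 56.2 F [ 0.5 -0.2 -0.4]
tool delta now [ 0.0035 -0.4652  0.1118]
```

View pics/s10.png

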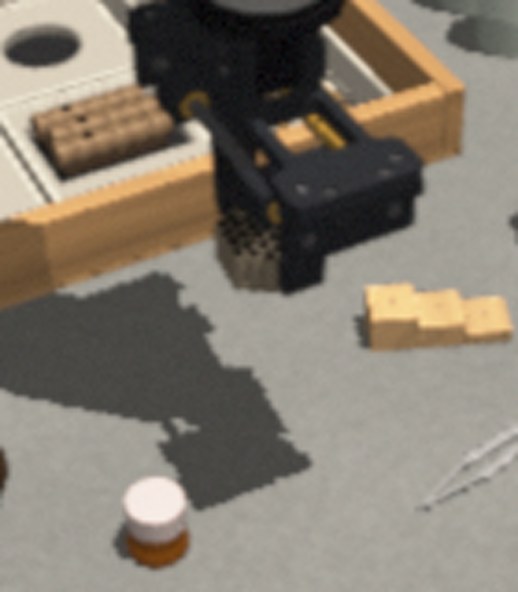

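The comb at (250,250) is held level. Carrying.

>>> {"name": "arm_command", "arguments": {
  "plan": [
    [0.05, 0, -0.02, 0.005, 0],
    [0.05, 0, -0.035, 0.008, 0],
    [0.05, 0, -0.045, 0.011, 0],
    [0.05, 0, -0.05, 0.012, 0],
    [0.05, 0, -0.05, 0.012, 0],
    [0.05, 0, -0.05, 0.012, 0],
    [0.05, 0, -0.05, 0.012, 0],
    [0.05, 0, -0.05, 0.012, 0],
    [0.05, 0, -0.045, 0.011, 0],
    [0.05, 0, -0.04, 0.01, 0],
    [0.05, 0, -0.03, 0.007, 0],
    [0.05, 0, 0, 0, 0]
  ]
}}

```text
clock: 27.52
tool_pos: [0.4565, 0.3, 0.1228]
eef_rot: [-0.705, -0.033, 0.707, -0.032]
contact_force: [-0.2, 0.0, 0.1]
opening: 0.642
```

>>> {"name": "arm_command", "arguments": {
  "plan": [
    [0.05, 0, 0, 0, 0],
    [0.05, 0, 0, 0, 0]
  ]
}}

```text
clock: 27.78
tool_pos: [0.46, 0.2947, 0.1238]
eef_rot: [0.707, 0.029, -0.706, 0.029]
contact_force: [-0.4, 0.4, -0.3]
opening: 0.638
```

```bash
python3 go.py 0.459 0.297 0.051
python3 - <<'E'
from h import *
p,d=snap("side",11); pic("s11",p,(110,60,310,230),3.5)
E
```

```text
t 27.77 tcp [0.46   0.2947 0.1238] xaxis [ 0.    -0.001 -1.   ] jaw -1.489 q7 -1.41 open mm 56.2 F [-0.4  0.4 -0.3]
tool delta now [ 0.0728 -0.0024  0.0008]
```

View pics/s11.png

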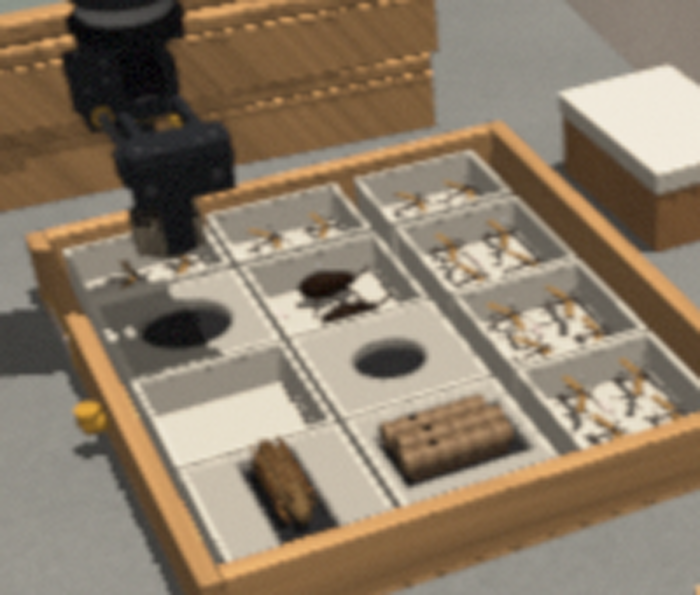

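The comb is above the large round cut-out (190,325), and the tubes and case look well seated. Lowering.

>>> {"name": "arm_command", "arguments": {
  "plan": [
    [0.05, 0.02, -0.002, 0, 0],
    [0.05, 0.022, 0, 0, 0],
    [0.05, 0.015, 0, 0, 0],
    [0.05, 0.008, 0, 0, 0],
    [0.05, 0.005, 0, 0, 0],
    [0.05, 0, 0, 0, 0],
    [0.05, 0, 0, 0, 0]
  ]
}}

```text
clock: 28.7
tool_pos: [0.4598, 0.2985, 0.0542]
eef_rot: [0.707, 0.03, -0.706, 0.03]
contact_force: [-0.3, -0.0, -0.4]
opening: 0.64
```

```bash
python3 go.py 0.459 0.297 0.051
```

```text
t 28.7 tcp [0.4598 0.2985 0.0542] xaxis [ 0.001  0.    -1.   ] jaw -1.486 q7 -1.33 open mm 56.4 F [-0.3 -0.  -0.4]
tool delta now [0.0032 0.0014 0.0009]
```

>>> {"name": "arm_command", "arguments": {
  "plan": [
    [0.05, 0.0015, 0.001, 0.001, 0],
    [0.05, 0.001, 0, 0, 0],
    [0.05, 0.0005, 0, 0, 0],
    [0.05, 0, 0, 0, 0],
    [0.05, 0, 0, 0, 0]
  ]
}}

```text
clock: 29.32
tool_pos: [0.4584, 0.2972, 0.051]
eef_rot: [-0.706, -0.03, 0.706, -0.03]
contact_force: [-1.4, -0.2, 4.1]
opening: 0.638
```

```bash
python3 go.py 0.459 0.297 0.051
```

```text
t 29.32 tcp [0.4584 0.2972 0.051 ] xaxis [-0.  0. -1.] jaw -1.486 q7 -1.32 open mm 56.1 F [-1.4 -0.2  4.1]
tool delta now [-0.      0.0003 -0.0005]
```

Touch-down shows as 4 N upward at the expected height. Releasing.

>>> {"name": "arm_command", "arguments": {
  "plan": [
    [0.058, 0, 0, 0, 0],
    [0.062, 0, 0, 0, 0],
    [0.069, 0, 0, 0, 0],
    [0.069, 0, 0, 0, 0],
    [0.069, -0.01, 0, 0, 0],
    [0.069, -0.03, 0, 0, 0],
    [0.069, -0.04, 0, 0, 0],
    [0.069, -0.015, 0, 0, 0],
    [0.06, 0, 0, 0, 0]
  ]
}}

```text
clock: 30.45
tool_pos: [0.4588, 0.2977, 0.1465]
eef_rot: [0.707, 0.031, -0.706, 0.03]
contact_force: [-0.2, -0.4, 0.4]
opening: 0.695
```

```bash
python3 go.py 0.4365 -0.147 0.12 0.08
python3 - <<'E'
from h import *
p,d=snap("side",12); pic("s12",p,(110,60,310,230),3.5)
E
```

```text
t 30.45 tcp [0.4588 0.2977 0.1465] xaxis [ 0.002  0.001 -1.   ] jaw -1.486 q7 -1.43 open mm 61.2 F [-0.2 -0.4  0.4]
tool delta now [0.0259 0.4412 0.0601]
roll 1.576 then delta [ 0.0259  0.0578 -0.4415]
roll -1.566 then delta [ 0.0259 -0.0578  0.4415]
```

View pics/s12.png

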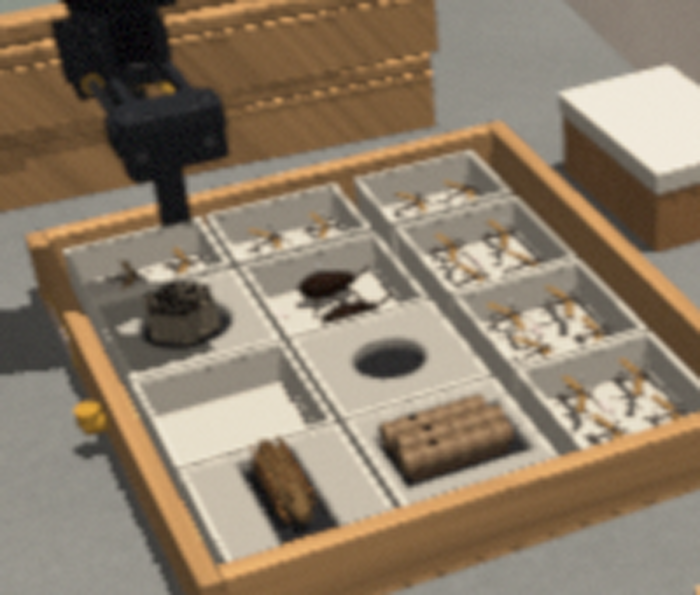

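The comb is in the large round cut-out at (182,315). For the ball I'll put the jaws across x, so that the fingers stay off the beetle tray when placing.

>>> {"name": "arm_command", "arguments": {
  "plan": [
    [0.06, 0, 0, 0, -0.174],
    [0.06, 0, 0, 0, -0.174],
    [0.06, 0, 0, 0, -0.174],
    [0.06, 0, 0, 0, -0.174],
    [0.06, 0, 0, 0, -0.174],
    [0.06, 0, 0, 0, -0.174],
    [0.06, 0, 0, 0, -0.174],
    [0.06, 0, 0, 0, -0.174],
    [0.06, 0, 0, 0, -0.174],
    [0.06, 0, 0, 0.03, 0],
    [0.06, 0, 0, 0.04, 0],
    [0.06, 0, 0, 0.04, 0]
  ]
}}

```text
clock: 32.0
tool_pos: [0.4664, 0.1865, 0.1444]
eef_rot: [0.479, 0.52, -0.48, 0.519]
contact_force: [0.3, -0.6, 0.6]
opening: 0.68
```

```bash
python3 go.py 0.4365 -0.147 0.12
```

```text
t 32.0 tcp [0.4664 0.1865 0.1444] xaxis [-0.002 -0.    -1.   ] jaw 0.081 q7 -0.22 open mm 59.8 F [ 0.3 -0.6  0.6]
tool delta now [ 0.0245 -0.0567  0.33  ]
```

>>> {"name": "arm_command", "arguments": {
  "plan": [
    [0.06, 0, -0.007, 0.045, 0],
    [0.06, 0, -0.007, 0.045, 0],
    [0.06, 0, -0.007, 0.045, 0],
    [0.06, 0, -0.008, 0.045, 0],
    [0.06, 0, -0.008, 0.045, 0],
    [0.06, 0, -0.008, 0.045, 0],
    [0.06, 0.01, -0.007, 0.035, 0],
    [0.06, 0.015, -0.004, 0.022, 0],
    [0.06, 0, 0, 0, 0],
    [0.06, 0, 0, 0, 0],
    [0.06, 0, 0, 0, 0]
  ]
}}

```text
clock: 33.38
tool_pos: [0.438, -0.1413, 0.1209]
eef_rot: [0.479, 0.52, -0.479, 0.52]
contact_force: [-0.0, -0.5, 0.0]
opening: 0.68
```

```bash
python3 go.py 0.4365 -0.147 0.012
python3 - <<'E'
from h import *
p,d=snap("side",13); pic("s13",p,(120,150,290,320),3.5)
E
```

```text
t 33.38 tcp [ 0.438  -0.1413  0.1209] xaxis [ 0.     0.001 -1.   ] jaw 0.082 q7 0.29 open mm 59.9 F [-0.  -0.5  0. ]
tool delta now [ 0.1089 -0.002   0.0056]
```

View pics/s13.png

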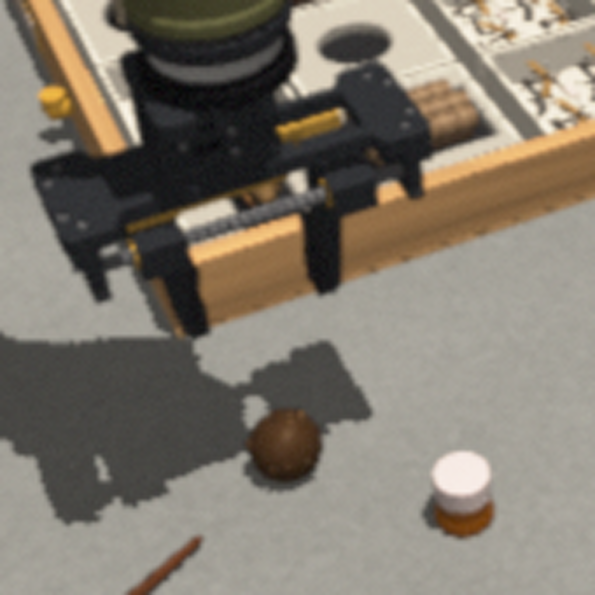

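>>> {"name": "arm_command", "arguments": {
  "plan": [
    [0.06, 0.025, -0.002, 0.0055, 0],
    [0.06, 0.03, 0, 0, 0],
    [0.06, 0.025, 0, 0, 0],
    [0.06, 0.015, 0, 0, 0],
    [0.06, 0.009, 0, 0, 0],
    [0.06, 0.004, 0, 0, 0],
    [0.06, 0, 0, 0, 0],
    [0.06, 0, 0, 0, 0]
  ]
}}

```text
clock: 34.42
tool_pos: [0.439, -0.1494, 0.0154]
eef_rot: [0.479, 0.521, -0.48, 0.518]
contact_force: [-1.2, 0.4, 0.4]
opening: 0.682
```

```bash
python3 go.py 0.4365 -0.147 0.012
```

```text
t 34.42 tcp [ 0.439  -0.1494  0.0154] xaxis [-0.005  0.002 -1.   ] jaw 0.08 q7 0.22 open mm 60.0 F [-1.2  0.4  0.4]
tool delta now [ 0.0034 -0.0023 -0.0026]
```

>>> {"name": "arm_command", "arguments": {
  "plan": [
    [0.06, 0.002, -0.001, 0, 0],
    [0.06, 0, 0, 0, 0],
    [0.06, 0, 0, 0, 0]
  ]
}}

```text
clock: 34.8
tool_pos: [0.4386, -0.1498, 0.0137]
eef_rot: [0.479, 0.522, -0.481, 0.517]
contact_force: [0.7, -0.7, 0.6]
opening: 0.68
```

```bash
python3 go.py 0.4365 -0.147 0.012
```

```text
t 34.8 tcp [ 0.4386 -0.1498  0.0137] xaxis [-0.007  0.002 -1.   ] jaw 0.08 q7 0.19 open mm 59.8 F [ 0.7 -0.7  0.6]
tool delta now [ 0.0017 -0.0018 -0.0029]
```

>>> {"name": "arm_command", "arguments": {
  "plan": [
    [0.06, 0.001, -0.001, -0.0025, 0],
    [0.06, 0, 0, 0, 0],
    [0.06, 0, 0, 0, 0]
  ]
}}

```text
clock: 35.17
tool_pos: [0.4375, -0.1482, 0.0129]
eef_rot: [0.478, 0.522, -0.481, 0.517]
contact_force: [0.1, -0.4, -0.4]
opening: 0.677
```

```bash
python3 go.py 0.4365 -0.147 0.012
python3 - <<'E'
from h import *
print(r.get_state()['q'].round(3))
p,d=snap("side",14); pic("s14",p,(120,150,290,320),3.5)
E
```

```text
t 35.17 tcp [ 0.4375 -0.1482  0.0129] xaxis [-0.008  0.002 -1.   ] jaw 0.08 q7 -0.08 open mm 59.5 F [ 0.1 -0.4 -0.4]
tool delta now [ 0.0009 -0.0009 -0.0013]
[ 0.24   0.929 -0.021  2.181  0.387  0.043 -0.079]
```

View pics/s14.png

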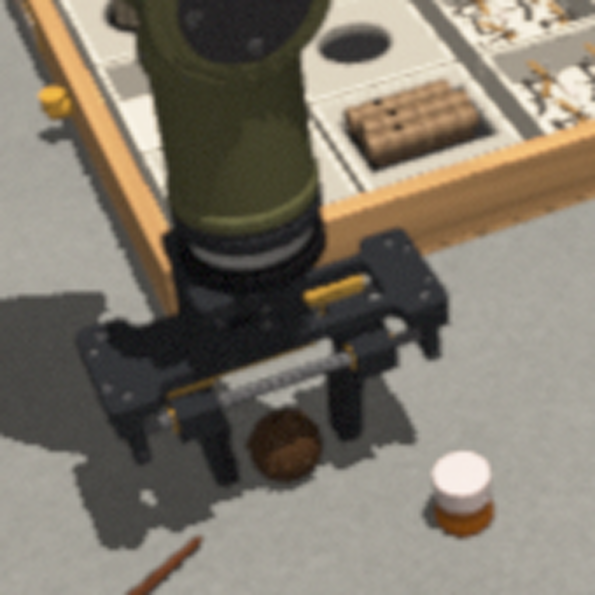

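Joint 6 is right at its lower limit here, so I go no lower. The ball at (285,445) sits between the fingers, so I'll close now.

>>> {"name": "arm_command", "arguments": {
  "plan": [
    [0.034, 0, 0, 0, 0],
    [0.034, 0, 0, 0, 0],
    [0.034, 0, 0, 0, 0],
    [0.034, 0, 0, 0, 0],
    [0.034, 0, 0, 0, 0]
  ],
  "force": 10
}}

```text
clock: 35.85
tool_pos: [0.4376, -0.1482, 0.0129]
eef_rot: [0.478, 0.522, -0.481, 0.517]
contact_force: [0.5, -0.8, -0.5]
opening: 0.464
```

```bash
python3 go.py 0.4365 -0.147 0.012
```

```text
t 35.85 tcp [ 0.4376 -0.1482  0.0129] xaxis [-0.007  0.002 -1.   ] jaw 0.08 q7 -0.08 open mm 40.8 F [ 0.5 -0.8 -0.5]
tool delta now [ 0.001  -0.001  -0.0013]
```

The opening is 40.8 mm where 42 was expected, so the grip is slightly above the equator. I'll test it with a slow, small lift.

>>> {"name": "arm_command", "arguments": {
  "plan": [
    [0.034, -0.002, 0, 0, 0],
    [0.034, -0.003, 0, 0, 0],
    [0.034, -0.004, 0, 0, 0],
    [0.034, -0.004, 0, 0, 0],
    [0.034, 0, 0, 0, 0],
    [0.034, 0, 0, 0, 0]
  ]
}}

```text
clock: 36.6
tool_pos: [0.4376, -0.1482, 0.026]
eef_rot: [0.478, 0.522, -0.481, 0.517]
contact_force: [1.0, -0.3, 0.2]
opening: 0.467
```

```bash
python3 go.py 0.4365 -0.147 0.012
python3 - <<'E'
from h import *
p,d=snap("side",15); pic("s15",p,(150,210,260,310),5.5)
E
```

```text
t 36.6 tcp [ 0.4376 -0.1482  0.026 ] xaxis [-0.007  0.002 -1.   ] jaw 0.08 q7 -0.08 open mm 41.1 F [ 1.  -0.3  0.2]
tool delta now [ 0.014  -0.0009 -0.0013]
```

View pics/s15.png

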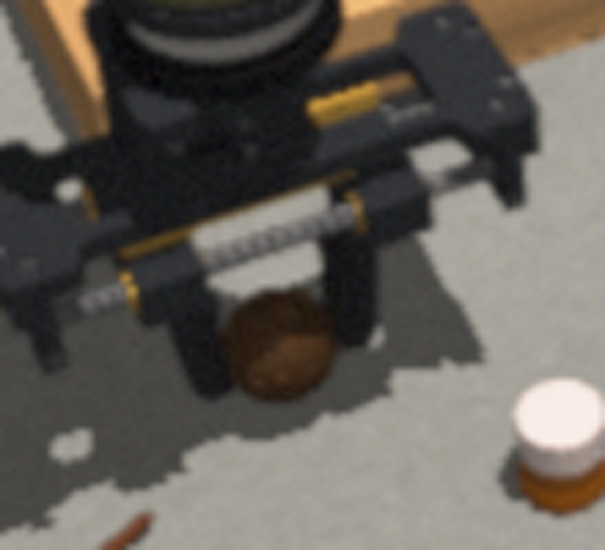

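The ball (280,345) came up with the fingers and the opening is steady. Lifting on.

>>> {"name": "arm_command", "arguments": {
  "plan": [
    [0.034, -0.008, 0, 0, 0],
    [0.034, -0.016, 0, 0, 0],
    [0.034, -0.022, 0, 0, 0],
    [0.034, -0.022, 0, 0, 0],
    [0.034, -0.016, 0, 0, 0],
    [0.034, -0.008, 0, 0, 0],
    [0.034, 0, 0, 0, 0],
    [0.034, 0, 0, 0, 0]
  ]
}}

```text
clock: 37.65
tool_pos: [0.438, -0.1483, 0.1175]
eef_rot: [0.478, 0.522, -0.481, 0.517]
contact_force: [-0.4, -0.5, -0.6]
opening: 0.462
```

```bash
python3 go.py 0.5857 0.1905 0.118 0.08
```

```text
t 37.65 tcp [ 0.438  -0.1483  0.1175] xaxis [-0.008  0.002 -1.   ] jaw 0.08 q7 -0.05 open mm 40.6 F [-0.4 -0.5 -0.6]
tool delta now [-0.0009  0.1743 -0.3259]
roll 0.0 then delta [-0.0009  0.1743 -0.326 ]
roll -3.141 then delta [-0.0009 -0.1743  0.326 ]
```

>>> {"name": "arm_command", "arguments": {
  "plan": [
    [0.034, 0, 0.007, -0.013, 0],
    [0.034, 0, 0.012, -0.022, 0],
    [0.034, 0, 0.016, -0.03, 0],
    [0.034, 0, 0.018, -0.034, 0],
    [0.034, 0, 0.019, -0.036, 0],
    [0.034, 0, 0.019, -0.036, 0],
    [0.034, 0, 0.019, -0.036, 0],
    [0.034, 0, 0.019, -0.036, 0],
    [0.034, 0, 0.018, -0.032, 0],
    [0.034, 0, 0.014, -0.026, 0],
    [0.034, 0, 0.009, -0.017, 0],
    [0.034, 0, 0.0043, -0.008, 0]
  ]
}}

```text
clock: 39.15
tool_pos: [0.5854, 0.1932, 0.1169]
eef_rot: [0.478, 0.523, -0.48, 0.517]
contact_force: [0.1, -0.5, 0.2]
opening: 0.464
```

>>> {"name": "arm_command", "arguments": {
  "plan": [
    [0.034, 0, 0, 0, 0],
    [0.034, 0, 0, 0, 0]
  ]
}}

```text
clock: 39.4
tool_pos: [0.5855, 0.1893, 0.1173]
eef_rot: [0.478, 0.522, -0.482, 0.517]
contact_force: [-0.1, 0.2, -0.4]
opening: 0.463
```

```bash
python3 go.py 0.5857 0.1905 0.049 0.08
python3 - <<'E'
from h import *
p,d=snap("side",16); pic("s16",p,(110,60,310,230),3.5)
E
```

```text
t 39.4 tcp [0.5855 0.1893 0.1173] xaxis [-0.008  0.001 -1.   ] jaw 0.079 q7 -0.45 open mm 40.7 F [-0.1  0.2 -0.4]
tool delta now [ 0.0683  0.0009 -0.0011]
roll 3.141 then delta [ 0.0683 -0.0009  0.0011]
roll -0.001 then delta [ 0.0683  0.0009 -0.0011]
```

View pics/s16.png

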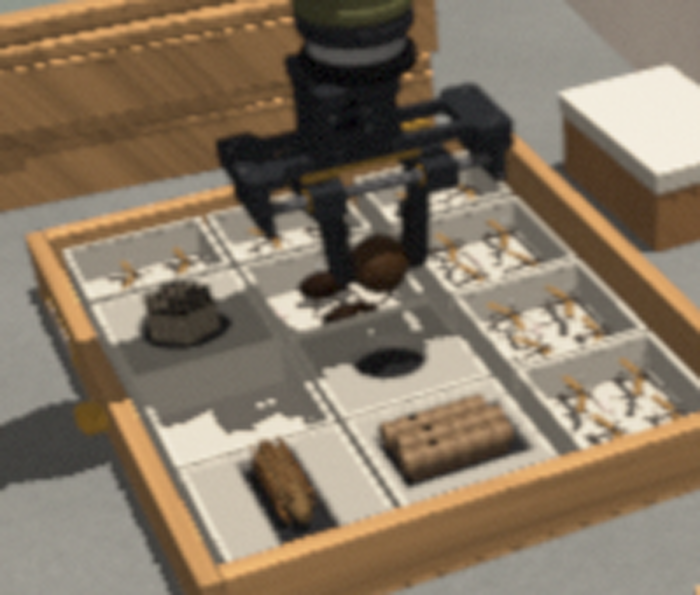

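The ball (380,262) is above the small round cut-out (390,362). Lowering.

>>> {"name": "arm_command", "arguments": {
  "plan": [
    [0.034, 0.012, 0.001, -0.001, 0],
    [0.034, 0.018, 0, 0, 0],
    [0.034, 0.016, 0, 0, 0],
    [0.034, 0.01, 0, 0, 0],
    [0.034, 0.006, 0, 0, 0],
    [0.034, 0.003, 0, 0, 0],
    [0.034, 0, 0, 0, 0],
    [0.034, 0, 0, 0, 0]
  ]
}}

```text
clock: 40.45
tool_pos: [0.5867, 0.1918, 0.053]
eef_rot: [0.479, 0.522, -0.481, 0.517]
contact_force: [0.2, -0.1, -0.8]
opening: 0.468
```

```bash
python3 go.py 0.5857 0.1905 0.049 0.08
python3 - <<'E'
from h import *
p,d=snap("side",17); pic("s17",p,(170,110,280,210),5.5)
E
```

```text
t 40.45 tcp [0.5867 0.1918 0.053 ] xaxis [-0.007  0.003 -1.   ] jaw 0.08 q7 -0.47 open mm 41.2 F [ 0.2 -0.1 -0.8]
tool delta now [ 0.004  -0.0011  0.0012]
roll 0.0 then delta [ 0.004  -0.0011  0.0012]
roll -3.142 then delta [ 0.004   0.0011 -0.0012]
```

View pics/s17.png

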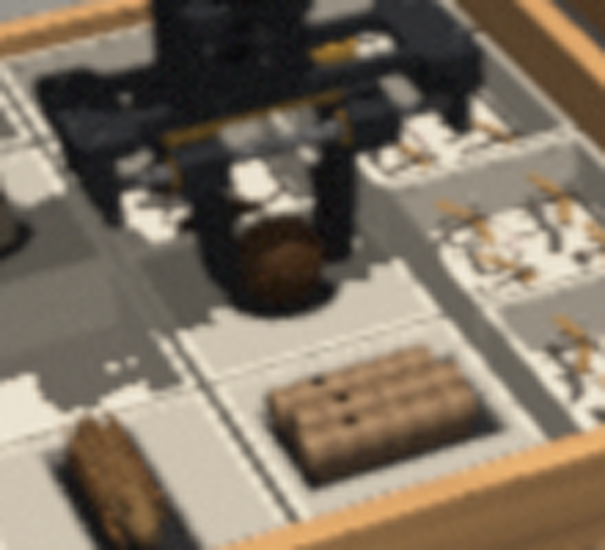

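The ball (285,260) is centred over its cut-out. I'll go the last few millimetres in small steps.

>>> {"name": "arm_command", "arguments": {
  "plan": [
    [0.034, 0.0015, -0.001, 0.001, 0],
    [0.034, 0.001, 0, 0, 0],
    [0.034, 0.001, 0, 0, 0],
    [0.034, 0, 0, 0, 0],
    [0.034, 0, 0, 0, 0]
  ]
}}

```text
clock: 41.12
tool_pos: [0.5855, 0.1907, 0.0491]
eef_rot: [0.478, 0.522, -0.481, 0.517]
contact_force: [-0.2, 0.0, -0.9]
opening: 0.464
```

```bash
python3 go.py 0.5857 0.1905 0.049 0.08
```

```text
t 41.12 tcp [0.5855 0.1907 0.0491] xaxis [-0.007  0.002 -1.   ] jaw 0.08 q7 -0.47 open mm 40.8 F [-0.2  0.  -0.9]
tool delta now [0.0001 0.0002 0.0002]
roll 0.0 then delta [0.0001 0.0002 0.0002]
roll -3.141 then delta [ 0.0001 -0.0002 -0.0002]
```

>>> {"name": "arm_command", "arguments": {
  "plan": [
    [0.034, 0.0007, 0, 0, 0],
    [0.034, 0, 0, 0, 0],
    [0.042, 0, 0, 0, 0],
    [0.045, 0, 0, 0, 0],
    [0.05, 0, 0, 0, 0],
    [0.056, 0, 0, 0, 0],
    [0.056, 0, 0, 0, 0],
    [0.056, -0.01, 0, 0, 0],
    [0.056, -0.03, 0, 0, 0],
    [0.056, -0.04, 0, 0, 0],
    [0.056, -0.05, 0, 0, 0],
    [0.056, -0.03, 0, 0, 0]
  ]
}}

```text
clock: 42.62
tool_pos: [0.5876, 0.1906, 0.2118]
eef_rot: [0.48, 0.521, -0.48, 0.518]
contact_force: [-0.4, 0.0, -0.4]
opening: 0.635
```

```bash
python3 go.py 0.40 -0.15 0.21
python3 - <<'E'
from h import *
p,d=snap("side",18); pic("s18",p,(110,60,310,230),3.5)
E
```

```text
t 42.62 tcp [0.5876 0.1906 0.2118] xaxis [-0.004  0.004 -1.   ] jaw 0.08 q7 -0.43 open mm 55.9 F [-0.4  0.  -0.4]
tool delta now [ 0.0012 -0.2142  0.3246]
```

View pics/s18.png

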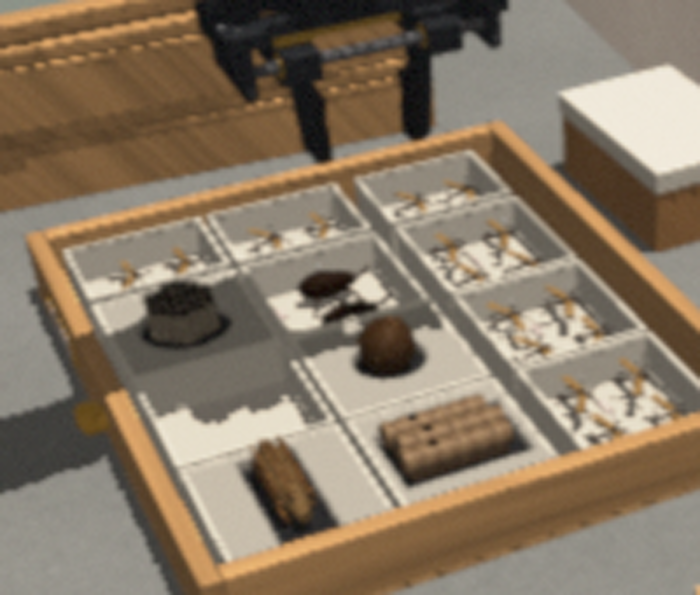

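All four nests are in their cut-outs. I'll swing the arm aside for a clear top-view check.

>>> {"name": "arm_command", "arguments": {
  "plan": [
    [0.056, 0, -0.015, 0.05, 0],
    [0.056, 0, -0.015, 0.05, 0],
    [0.056, 0, -0.015, 0.05, 0],
    [0.056, 0, -0.015, 0.05, 0],
    [0.056, 0, -0.015, 0.05, 0],
    [0.056, 0, -0.015, 0.05, 0],
    [0.056, 0, -0.01, 0.05, 0],
    [0.056, 0, 0, 0.05, 0],
    [0.056, 0, 0, 0.05, 0],
    [0.056, 0, 0, 0.03, 0],
    [0.056, 0, 0, 0, 0],
    [0.056, 0, 0, 0, 0]
  ]
}}

```text
clock: 44.18
tool_pos: [0.5255, -0.2946, 0.2079]
eef_rot: [0.478, 0.523, -0.48, 0.517]
contact_force: [-0.2, 0.6, -0.8]
opening: 0.64
```

```bash
python3 - <<'E'
from meas import *
p,d=snap("top",20); P=cloud("top",d); pic("t20",p,(95,120,425,315),2.4)
C=dict(comb=((.4589,.297),.066),mud=((.5953,.0745),.060),ball=((.5857,.1905),.0545),case=((.477,.0653),.061))
for k,(c,z) in C.items():
    near=np.hypot(P[...,0]-c[0],P[...,1]-c[1])<.055
    m=near&(P[...,2]>.0505)&(d>0)
    n,l,s,_=cv2.connectedComponentsWithStats(m.astype(np.uint8)); m=l==1+np.argmax(s[1:,4])
    o=rect(outl(m,"top",z if k!='ball' else .056)); print(k,o,'off',(o[0]-c).round(4),'top z',np.percentile(P[m][:,2],97).round(3))
m=comp((P[...,2]>.0085)&(d>0),(404,258)); print('lens',rect(outl(m,"top",.012)))
E
python3 go.py
```

```text
comb (array([0.4584, 0.2982]), 58.4, 49.0, 'yaw', np.float64(1.57)) off [-0.0005  0.0012] top z 0.071
mud (array([0.591, 0.077]), 82.1, 55.2, 'yaw', np.float64(0.099)) off [-0.0043  0.0025] top z 0.064
ball (array([0.5847, 0.1925]), 42.6, 42.6, 'yaw', np.float64(1.568)) off [-0.001  0.002] top z 0.078
case (array([0.4767, 0.0714]), 83.7, 28.8, 'yaw', np.float64(-1.474)) off [-0.0003  0.0061] top z 0.066
lens (array([ 0.4202, -0.4444]), 789.7, 390.6, 'yaw', np.float64(-0.228))
t 44.23 tcp [ 0.5256 -0.2941  0.208 ] xaxis [-0.007  0.004 -1.   ] jaw 0.082 q7 0.33 open mm 55.9 F [ 0.9  0.  -0.9]
```

View pics/t20.png

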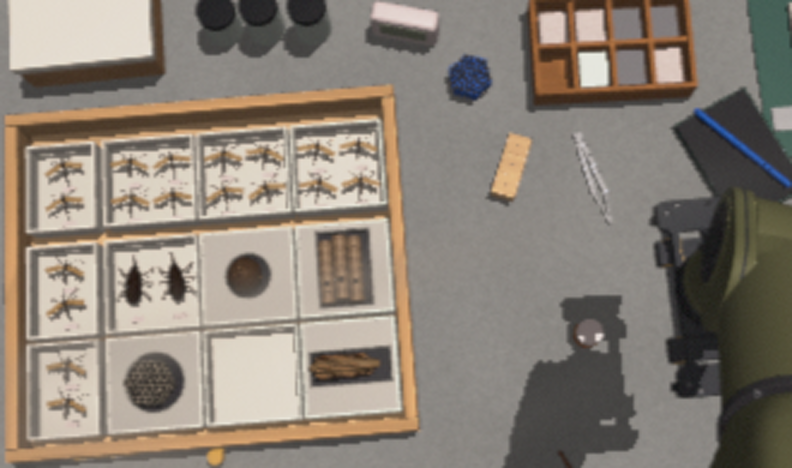

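All offsets are within tolerance, and the heights match once the depth bias of about +3 mm seen on the bench is taken off. The case lies 6 mm along its slot, near the end wall, so I'll check that it is level. The lens was hidden by the arm, so I'll check it in the side view.

```bash
python3 - <<'E'
from h import *
for nm,i,uv in(("before",0,(.4345,-.3075,-.40)),("after",20,(.4767,.0714,-1.474))):
    p,d=load("top",i); P=cloud("top",d); u=np.array([np.cos(uv[2]),np.sin(uv[2])]); q=P[...,:2]-uv[:2]
    s=q@u; t=q@np.array([-u[1],u[0]]); base=np.median(P[...,2][(abs(s)<.055)&(abs(t)>.03)&(abs(t)<.045)])
    print(nm,'ref',base.round(4),[np.round(np.percentile(P[...,2][(abs(s-c)<.006)&(abs(t)<.007)],80),4) for c in np.arange(-.036,.037,.012)])
p,d=snap("side",21); pic("s21",p,(150,150,330,280),4.3)
pic("s21b",p,(200,300,400,420),4); g=load("side",0)[0].astype(int)
m=np.abs(p.astype(int)-g)[360:392,268:316].max(-1); print('lens px change',m.mean(),(m>60).sum())
E
```

```text
before ref -0.0003 [np.float64(0.0184), np.float64(0.0233), np.float64(0.0249), np.float64(0.0257), np.float64(0.0266), np.float64(0.0277), np.float64(0.0214)]
after ref 0.0461 [np.float64(0.059), np.float64(0.0649), np.float64(0.0652), np.float64(0.0643), np.float64(0.0637), np.float64(0.0604), np.float64(0.0558)]
lens px change 23.979166666666668 0
```

View pics/s21.png

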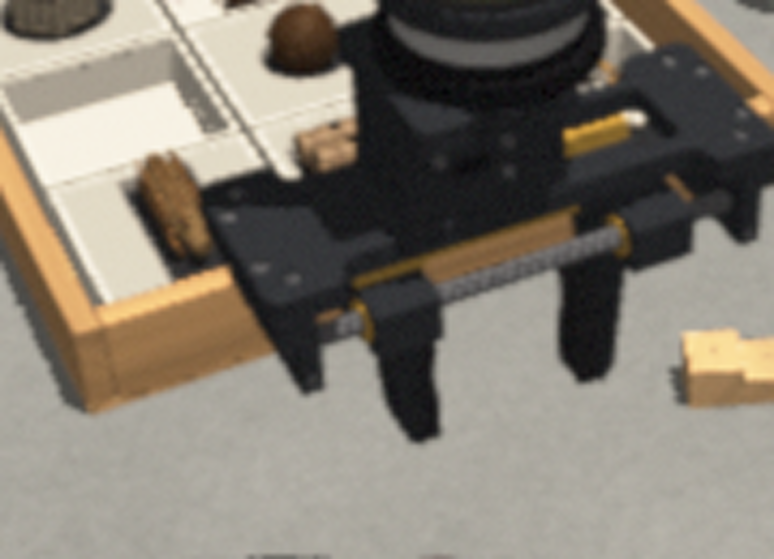

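View pics/s21b.png

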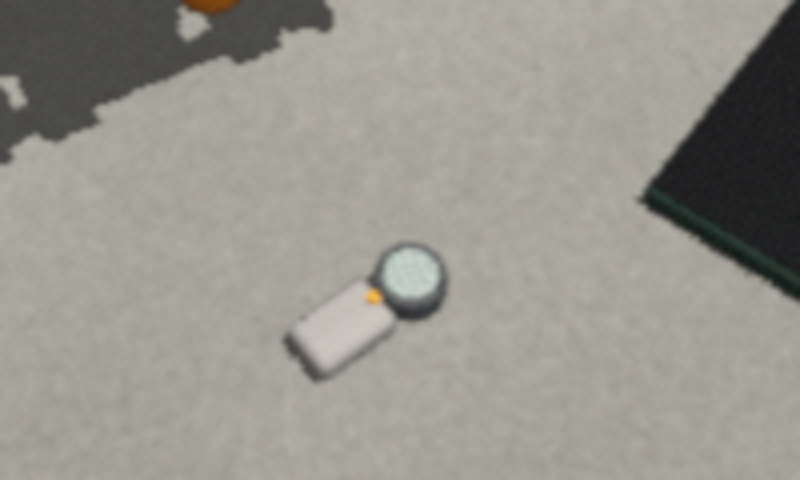

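The case's height profile matches the one on the bench plus 37–38 mm at every point (mirrored by the turn), so it lies level on the floor. The slot's end walls cap its offset at 6 mm. The lens at (370,310) hasn't moved. Handing in.

```bash
python3 -c "
from plant import r
print(r.get_state()['clock']); print(r.finish_job())"
```

```text
44.275
the job is handed in; nothing more can be done
None
```

All four nests are in their matching cut-outs and released, and I handed the job in at 44.3 s of the 104 s. The hand-in gives no verdict, so what follows comes from my own last camera checks.

| Nest | Measured distance from tray middle (limit 12 mm) |
|---|---|
| Wasp comb | about 1 mm |
| Brood ball | about 2 mm |
| Mud tubes | about 5 mm |
| Stick case | about 6 mm, along its slot |

- **Height and level:** The height readings put every nest on the floor of its cut-out to within 1–2 mm, once the camera's few-mm depth bias is allowed for. The stick case's height profile matched its profile on the bench, so it lies level.
- **Angles:** The tubes and the case are within about 0.02 rad of their slots.
- **Lens and beetle tray:** The pocket lens looks unmoved in the side view. The arm hid it in the last top view, so that second check gave nothing. I kept the fingers off the beetle tray when placing, but had no direct reading of force on it.

**What didn't go as planned:**
- **Stick case:** It sits about 5 mm further along its slot than the arm's position at release would suggest. I don't know why, but it is flat and within tolerance.
- **Brood ball:** I gripped it slightly above its widest point, because joint 6 was almost at its lower limit there (0.043 against 0.04). The grip held all the way.
- **Wasp comb:** The fingers closed while the arm was still settling, which showed as about 4–6 N of upward force on the tool. Setting it down read about 4 N.

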